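# Fetch the cufflink box from behind the shelf-top things

## Robot

A 6-joint arm with a two-finger parallel gripper is mounted at the origin on the work surface. World frame = base frame: x ahead of the robot, y to its left, z up, the work surface at z = 0. Lengths are in m, angles in rad, forces in N, time in s.
With the tool pointing down it reaches from about 0.425 to 0.95 m from the base axis. Payload 3.5 kg.
Tool frame: the origin (TCP) lies on the centre line of the jaws, within the pads' length; the fingertips stand tip_extent ahead of it and the grasp point (between the pads) lies 2 mm behind it (tip_extent is the distance from the TCP to the fingertips, in m); z points along the fingers, y is the direction in which the jaws open and shut (so a half turn about z gives the same grasp; the last joint's range is limited). The gripper opens to 85 mm and grips with 20 to 120 N. Pads are 22 mm wide; open, the fingers measure 114 mm over their backs; the gripper's body (76 mm by 85 mm) begins 54 mm behind the grasp point. The pads swing forward as they close: fully open they stand 13 mm farther back than shut.
Start: joints at [-0.15, 0.286, 1.577, -0, 1.279, -0.15], TCP at [0.675, 0, 0.248] pointing down, gripper open.
Joint ranges: [-2.77, 2.77], [-0.9, 2.22], [0.21, 2.48], [-1.53, 4.67], [0.24, 2.81], [-2.84, 2.84]. Speed limits (rad/s): [2.79, 2.79, 3.14, 3.14, 3.14, 3.14].

## Interface

Orientations are given as a unit quaternion [x, y, z, w].
In Python, from plant import * gives the robot as it stands.
- The arm moves only by the shell command python3 -m crank 'ROWS' [FORCE]. ROWS is JSON, a list of rows, each a list of 7 numbers: the gripper's target within -1 to 1 (shut at 1, half-way at 0, fully open at -1), then the shift along the tool's x, y, z in cm, then the turn, a rotation vector about the tool's x, y, z in degrees. In form: [[fingers, tx, ty, tz, wx, wy, wz], ...]. A call has 1 to 5 rows; each row shifts and turns the commanded pose from where the row before left it, along the tool's axes as they then stand; what a row does not reach is not made up. A row lasts 1/10 s, in which the tool goes at most 50 mm and 8.59 degrees, less where a joint would pass 70% of its speed; a pose out of reach is approached as far as the arm can. A call is refused whole if a number of a shift passes 5 or a number of a turn 8.59, either way. A call with a gripper value outside its range is refused whole. The fingers move at their own pace and stop on an object; FORCE is the grip in N (left out, the last holds). Time passes only in rows, so rows that do not move let the fingers close. It gives the time, the measured TCP pose, the force and the opening at its end, in the units of the state.
- get_state(): the state, without advancing time (a new reading comes with each control period).
- read_camera(name): name is "scene" or "side" or "wrist"; returns a dict with "color" (420x560x3 uint8, red, green, blue), "vfov" (degrees; the focal length in pixels is half the picture's height over the tangent of half this angle, whatever the lens; pixels are square), "cx", "cy" (the principal point, pixels), "distortion" ([k1, k2, p1, p2, k3] as OpenCV has them; the pictures are not rectified), "cam_to_world" (4x4, takes a point from camera to world coordinates). Camera axes: x right, y up, looking along -z (the intrinsics and any distortion apply to the point x, -y, -z); pixel columns grow to the right and rows downward; lengths in m; the calibration is good to about 2 mm. A picture is of the moment at which its call begins. There is no depth.
- sign_off(): hands the job in, once; it reports no verdict.
Trained networks look in the newest picture that a camera, given by its name, has taken for a name from the list of things; names that differ only in an ending like _2 or _b are one class to them, and where a whole thing is asked for, a point or a joint stands for the part that bears it (a point fixed in the world has none). Each returns a list of dicts, best first, with "p" (0 to 1); they miss things now and then, are a little off and sometimes report something else, mostly with a low value. They report only what shows in the picture. A call takes as long as a camera call.
- trace(thing, camera): "pixels" (420x560 bool, what is visible of it) and "location" ([column, row] in pixels, amid what is visible of it).
- place_of(thing, camera): "location" ([column, row] in pixels: a listed point, or the origin of a listed thing).
The state is a dict: "time": time; "qpos": joint angles; "dq": joint speeds; "joint_efforts": joint torques, N m; "eef_pos": TCP position; "tcp_rot": TCP orientation; "contact_force": force on the tool from outside, world axes, zero at the start; "wrist_torque": the same for the moment, N m; "opening": opening from 0.0 (shut) to 1.0 (fully open).
Only numpy, scipy, OpenCV 4.12 (cv2) and the standard library are available. Lean on these libraries where they do the work, as an engineer would, in place of code of your own. Each camera call takes 0.05 s, during which the arm holds its last target.

## Task

Get the wooden cufflink box out from behind the perfume atomiser, the little standing mirror and the ring dish: first move all three of these off the shelf, standing upright together in the wooden tray, and then set the box down flat in the middle of the cork mat, its long side along the mat's long side. Only then put the atomiser, the mirror and the ring dish back on the shelf, each upright on the very spot where it stood at the start. Do not tip them over, and leave the small lidded jar and the shoe horn where they are.

Things in the scene. Friction and masses are not known exactly. Their poses are not given: they have to be found in the camera images.
- cubby: Fixed white laminate cubby shelf unit with two clear drawers in its front (they stay shut). 270 deep (x) x 290 wide (y) x 110 high; origin at the centre of its underside on the table, x to its back, z up. Its flat top, without a rim, is 110 mm above the origin.
- tray: Fixed flat wooden tray on the table, to one side of the shelf: 280 (x) x 120 (y) outside, rim 14 high, walls and floor 4 thick. Origin at the centre of its underside. Room for the three things in a row along its x, about 85 mm apart. A thing counts as in the tray when it stands upright on the tray's floor.
- mat: Fixed cork mat on the table, on the other side of the shelf from the tray: 100 (x) x 130 (y, long side) x 4 thick. Origin at the centre of its underside.
- cufflink_box: Loose wooden cufflink box, solid and shut, with a small brass swivel latch on its -x face: 50 (x) x 80 (y, long side) x 40 high, about 150 g. Origin at the centre of its underside, z up. It stands in the middle of the shelf top behind the three other things, long side roughly along the shelf.
- atomiser: Loose round glass perfume atomiser, upright: glass body 42 diameter from 0 to 64 high, neck, then steel pump cap 22 diameter from 72 to 92 (top). The cap does not move. About 160 g. Origin at the centre of its underside, z up. In the front row on the shelf top.
- mirror: Loose small standing steel mirror: round disc 70 diameter and 10 thick (thin along x), its centre 60 above the underside and its top at 95, on a short stem and a foot 46 (x) x 60 (y) x 10 high. About 250 g. Origin at the centre of the foot's underside, z up; the disc's middle plane is x = 0, it faces -x. In the front row on the shelf top, facing roughly as the shelf does.
- dish: Loose jade-green ceramic ring dish: shallow round dish 68 diameter at the rim, 16 high, with an upright ring post in its middle, 18 diameter from 16 up to 66 high, rounded tip at 72. About 150 g. Origin at the centre of its underside, z up. In the front row on the shelf top.
- jar: Loose small white ceramic jar with wooden lid, 38 diameter, 48 high, on the shelf top beside (to the left, +y, of) the cufflink box. Not part of the job. Origin at the centre of its underside.
- shoe_horn: Loose matte grey plastic shoe horn lying along the back edge of the shelf top, about 185 long (y) x 41 wide x 12 high. Not part of the job. Origin under its middle.

How it is judged:
By the outcome, as a careful person would: the job done as asked, in the order asked, and still so for the second after the job is handed in, with the robot touching nothing.
It also fails if it takes over 147 s, if anything falls off the work surface, if the arm or the gripper's body presses on something with over 40 N, if the wrist force passes 120 N, or if a joint passes its speed limit or range.

## Working session

There is one attempt and no reset: what is moved stays moved. The work goes in short steps, Python scripts to look and compute and a shell command to move; the robot and the scene stay as the last step left them, time stands still between calls to the robot, and variables do not carry over. Pictures are saved under pics/ and viewed, and the job is handed in when it is done.

```bash
ls; mkdir -p pics; python3 - <<'E'
from plant import *
import cv2
s=get_state(); print({k:(v if not hasattr(v,'round') else v) for k,v in s.items()})
for n in ["scene","side","wrist"]:
    r=read_camera(n); cv2.imwrite(f"pics/{n}0.png",r["color"][:,:,::-1])
    print(n,r["vfov"],r["cx"],r["cy"],r["distortion"]); print(r["cam_to_world"])
E
python3 -c "import plant;print([x for x in dir(plant) if x[0]!='_'])"
```

```text
pics
{'time': 0.0, 'qpos': array([-1.50028206e-01,  2.87168007e-01,  1.57819242e+00,  9.98825107e-07,
        1.27860963e+00, -1.49976275e-01]), 'dq': array([ 4.00492447e-05, -1.46129804e-04, -1.46877925e-03,  1.38963686e-04,
       -2.39903101e-04,  1.46662949e-03]), 'joint_efforts': array([-1.79628755e-04, -4.05981302e+01, -2.92628127e+01, -1.54224781e-04,
        5.81841552e-03,  3.74769741e-06]), 'eef_pos': array([6.74374043e-01, 1.05401158e-04, 2.46937229e-01]), 'tcp_rot': array([ 7.07124744e-01,  7.07087819e-01, -7.05105510e-04, -9.56995022e-04]), 'contact_force': array([0.59746142, 0.02467877, 0.69041319]), 'wrist_torque': array([-0.00621624, -0.00049484, -0.01278076]), 'opening': 1.0029823944542318}
scene 50.41741632003718 283.8195875878255 207.11034045947457 [-0.08545632  0.          0.          0.          0.        ]
[[-0.41903014 -0.56463068  0.71105972  1.36936333]
 [ 0.9079599  -0.25647708  0.33140358  0.36529715]
 [-0.00475011  0.7844818   0.62013364  0.76874803]
 [ 0.          0.          0.          1.        ]]
side 52.65794998138519 282.1541033562291 211.47805964453892 [-0.01068981  0.          0.          0.          0.        ]
[[ 0.44684145 -0.52387161  0.7251836   1.31199131]
 [ 0.89435132  0.28119795 -0.3479417  -0.34968038]
 [-0.02164337  0.80404369  0.59417616  0.69468167]
 [ 0.          0.          0.          1.        ]]
wrist 69.48039839789614 272.353844499935 210.9806896058531 [-0.06741847  0.          0.          0.          0.        ]
[[ 9.99997038e-01 -4.72554757e-04  2.38763474e-03  6.75318903e-01]
 [-2.41627887e-04  9.56851558e-01  2.90577078e-01  7.39082141e-02]
 [-2.42192560e-03 -2.90576794e-01  9.56848609e-01  3.72283605e-01]
 [ 0.00000000e+00  0.00000000e+00  0.00000000e+00  1.00000000e+00]]
['Unreachable', 'get_state', 'place_of', 'read_camera', 'sign_off', 'tip_extent', 'trace']
```

View pics/scene0.png

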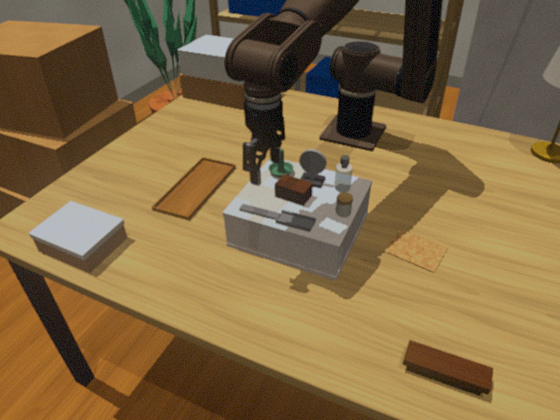

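View pics/side0.png

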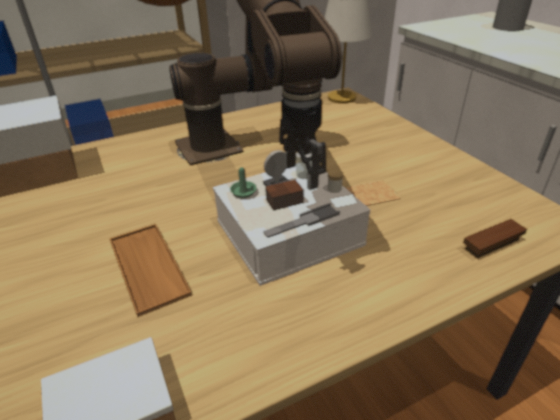

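View pics/wrist0.png

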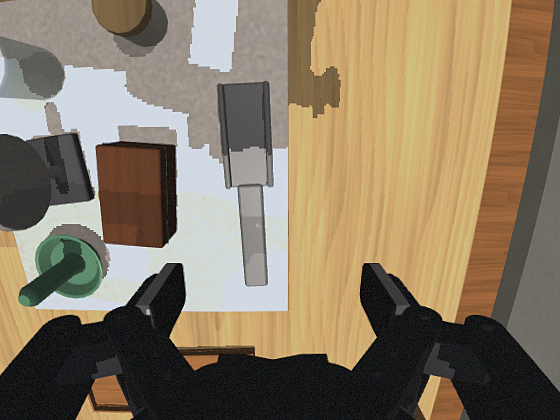

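```bash
cat > h.py <<'E'
from plant import *
import numpy as np, cv2
from scipy.spatial.transform import Rotation as R
def K(r):
    f=r["color"].shape[0]/2/np.tan(np.radians(r["vfov"])/2)
    return np.array([[f,0,r["cx"]],[0,f,r["cy"]],[0,0,1]]),np.array(r["distortion"],float)
def proj(r,P):
    k,d=K(r);T=np.linalg.inv(r["cam_to_world"]);P=np.atleast_2d(P)
    c=P@T[:3,:3].T+T[:3,3]; c=c*[1,-1,-1]
    return cv2.projectPoints(c.reshape(-1,1,3),np.zeros(3),np.zeros(3),k,d)[0].reshape(-1,2)
def ray(r,uv):
    k,d=K(r);n=cv2.undistortPoints(np.array([[uv]],float),k,d)[0,0]
    T=r["cam_to_world"]; return T[:3,3],T[:3,:3]@np.array([n[0],-n[1],-1])
def onz(r,uv,z):
    o,v=ray(r,uv); return o+v*(z-o[2])/v[2]
def save(r,name): cv2.imwrite(f"pics/{name}.png",cv2.resize(r["color"][:,:,::-1],None,fx=1.4,fy=1.4))
E
python3 - <<'E'
from h import *
print(tip_extent)
Z=dict(cubby=0,tray=0,mat=0,cufflink_box=.11,atomiser=.11,mirror=.11,dish=.11,jar=.11,shoe_horn=.11)
for c in ["scene","side","wrist"]:
    r=read_camera(c)
    for t,z in Z.items():
        q=place_of(t,c)[:2]; 
        print(c,t,[(round(x["p"],2),np.round(x["location"]).tolist(),np.round(onz(r,x["location"],z)[:2],4).tolist()) for x in q])
E
```

```text
0.017
scene cubby [(0.95, [302.0, 231.0], [0.5585, 0.0386]), (0.36, [311.0, 183.0], [0.3488, -0.0198])]
scene tray [(0.7, [197.0, 187.0], [0.5057, -0.3194]), (0.49, [416.0, 250.0], [0.5099, 0.3269])]
scene mat [(0.72, [417.0, 252.0], [0.5145, 0.3298])]
scene cufflink_box [(0.77, [293.0, 199.0], [0.5745, 0.0194])]
scene atomiser [(0.91, [341.0, 187.0], [0.4798, 0.1107]), (0.16, [295.0, 200.0], [0.5766, 0.0254])]
scene mirror [(0.64, [280.0, 172.0], [0.4809, -0.0593]), (0.63, [312.0, 179.0], [0.4783, 0.0295])]
scene dish [(0.58, [278.0, 173.0], [0.4871, -0.0616]), (0.52, [340.0, 186.0], [0.4784, 0.1065])]
scene jar [(0.78, [346.0, 210.0], [0.5622, 0.1503]), (0.65, [338.0, 189.0], [0.4912, 0.1064])]
scene shoe_horn [(0.64, [272.0, 218.0], [0.6608, 0.004])]
side cubby [(0.66, [291.0, 232.0], [0.5541, 0.0378])]
side tray [(0.96, [147.0, 268.0], [0.5125, -0.3251])]
side mat [(0.85, [371.0, 192.0], [0.5024, 0.327]), (0.56, [145.0, 265.0], [0.5014, -0.3265])]
side cufflink_box [(0.74, [286.0, 204.0], [0.5738, 0.0144])]
side atomiser [(0.76, [302.0, 174.0], [0.4747, 0.1116]), (0.2, [371.0, 194.0], [0.6389, 0.215])]
side mirror [(0.96, [276.0, 183.0], [0.4829, 0.032])]
side dish [(0.61, [244.0, 192.0], [0.4819, -0.0562])]
side jar [(0.62, [337.0, 188.0], [0.575, 0.1574])]
side shoe_horn [(0.64, [301.0, 222.0], [0.6519, 0.0125])]
wrist cubby [(0.87, [174.0, 156.0], [0.5541, 0.0313]), (0.41, [252.0, 191.0], [0.6502, -0.0132])]
wrist tray []
wrist mat []
wrist cufflink_box [(0.81, [151.0, 188.0], [0.5662, 0.0155]), (0.52, [176.0, 153.0], [0.5919, 0.0462])]
wrist atomiser [(0.88, [42.0, 75.0], [0.4806, 0.114])]
wrist mirror [(0.9, [60.0, 169.0], [0.4835, 0.0332])]
wrist dish [(0.88, [77.0, 256.0], [0.4828, -0.053])]
wrist jar [(0.94, [148.0, 22.0], [0.577, 0.15])]
wrist shoe_horn [(0.65, [254.0, 193.0], [0.6589, 0.0107])]
```

```bash
python3 -m crank '[[-1,0,0,-3,0,0,0],[-1,-1.7,-3,-1.7,0,0,0],[-1,-1.7,-3.5,-0.5,0,0,0],[-1,-1.7,-4,0,0,0,0],[-1,0,-4,0,0,0,0]]'; python3 -m crank '[[-1,0,0,0,0,0,0],[-1,0,0,0,0,0,0]]'
python3 - <<'E'
from h import *
Z=dict(cubby=0,cufflink_box=.11,atomiser=.11,mirror=.11,dish=.11,jar=.11,shoe_horn=.11)
for c in ["wrist"]:
    r=read_camera(c);save(r,"w1")
    for t,z in Z.items():
        q=place_of(t,c)[:2]; 
        print(c,t,[(round(x["p"],2),np.round(x["location"]).tolist(),np.round(onz(r,x["location"],z)[:2],4).tolist()) for x in q])
E
```

```text
time: 2.15
eef_pos: [0.5288, -0.0524, 0.3007]
tcp_rot: [0.708, 0.707, -0.0, 0.001]
contact_force: [-0.2, -0.2, 1.4]
opening: 1.0
time: 2.35
eef_pos: [0.5296, -0.051, 0.3008]
tcp_rot: [0.707, 0.707, 0.0, 0.001]
contact_force: [-0.7, -0.3, -0.7]
opening: 0.998
wrist cubby [(0.85, [290.0, 113.0], [0.5538, 0.0316])]
wrist cufflink_box [(0.57, [307.0, 129.0], [0.5654, 0.0131])]
wrist atomiser [(0.88, [219.0, 20.0], [0.4801, 0.1138])]
wrist mirror [(0.7, [229.0, 109.0], [0.4872, 0.0326])]
wrist dish [(0.66, [229.0, 110.0], [0.4873, 0.0322])]
wrist jar [(0.4, [229.0, 196.0], [0.484, -0.0566])]
wrist shoe_horn [(0.96, [396.0, 132.0], [0.6569, 0.0112])]
```

View pics/w1.png

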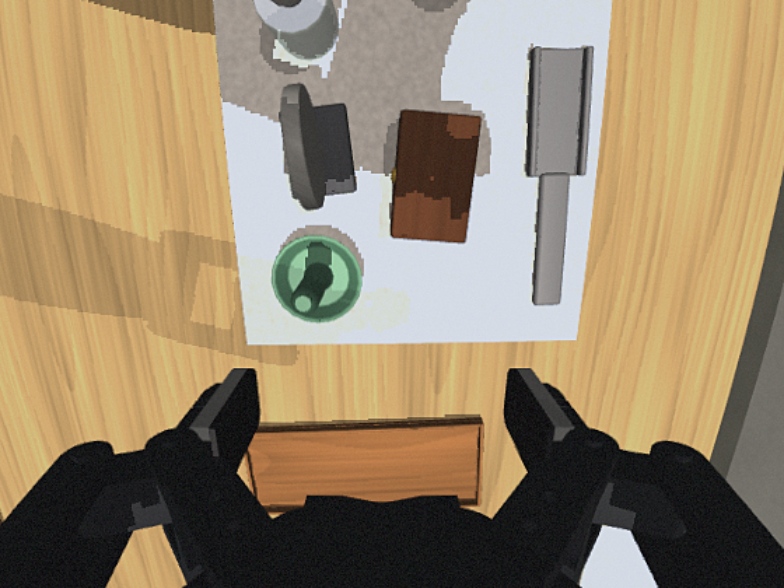

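```bash
python3 -m crank '[[-1,3,0,-1,0,0,0],[-1,3,-2,-1,0,0,0],[-1,0,0,0,0,0,0],[-1,0,0,0,0,0,0],[-1,0,0,0,0,0,0]]'
python3 - <<'E'
from h import *
import pickle
D={}
for c in ["scene","side","wrist"]:
    r=read_camera(c);save(r,"a_"+c)
    D[c]=dict(r=r)
    for t in ["cufflink_box","atomiser","mirror","dish","jar","shoe_horn","cubby","tray","mat"]:
        q=trace(t,c); p=place_of(t,c)
        D[c][t]=q
        print(c,t,[(round(x["p"],2),np.round(x["location"]).tolist(),int(x["pixels"].sum())) for x in q[:2]],[(round(x["p"],2),np.round(x["location"]).tolist(),np.round(onz(r,x["location"],0 if t in("tray","mat","cubby") else .11)[:2],4).tolist()) for x in p[:1]])
pickle.dump(D,open("D0.pkl","wb"))
s=get_state();print(s["eef_pos"],s["tcp_rot"])
E
```

```text
time: 3.25
eef_pos: [0.5102, 0.0086, 0.3199]
tcp_rot: [0.707, 0.707, -0.0, -0.0]
contact_force: [0.7, 0.0, -0.2]
opening: 0.997
scene cufflink_box [(0.72, [293.0, 191.0], 934)] [(0.92, [294.0, 196.0], [0.5648, 0.017])]
scene atomiser [(0.58, [340.0, 175.0], 476)] [(0.73, [337.0, 188.0], [0.4873, 0.1013])]
scene mirror [(0.81, [314.0, 167.0], 803)] [(0.58, [314.0, 180.0], [0.4802, 0.0383])]
scene dish [(0.74, [280.0, 167.0], 402), (0.2, [416.0, 250.0], 1425)] [(0.7, [278.0, 174.0], [0.4911, -0.0589])]
scene jar [(0.66, [348.0, 202.0], 401)] [(0.69, [347.0, 211.0], [0.5665, 0.1545])]
scene shoe_horn [(0.83, [286.0, 218.0], 897)] [(0.57, [274.0, 218.0], [0.6585, 0.009])]
scene cubby [(0.59, [302.0, 230.0], 9226)] [(0.56, [300.0, 233.0], [0.5692, 0.0387])]
scene tray [(0.73, [196.0, 188.0], 2572)] [(0.95, [198.0, 184.0], [0.4948, -0.3252])]
scene mat [(0.69, [417.0, 252.0], 1455)] [(0.91, [418.0, 252.0], [0.513, 0.3315])]
side cufflink_box [(0.87, [287.0, 196.0], 935)] [(0.86, [287.0, 202.0], [0.5709, 0.0202])]
side atomiser [(0.73, [304.0, 162.0], 494)] [(0.79, [304.0, 176.0], [0.4849, 
[... 830 characters left out ...]
])]
wrist mirror [(0.61, [251.0, 168.0], 2639)] [(0.88, [252.0, 166.0], [0.4875, 0.0333])]
wrist dish [(0.95, [248.0, 244.0], 2500)] [(0.62, [249.0, 242.0], [0.4822, -0.0581])]
wrist jar [(0.93, [345.0, 44.0], 1887)] [(0.59, [339.0, 52.0], [0.5783, 0.1498])]
wrist shoe_horn [(0.7, [404.0, 159.0], 4613)] [(0.56, [406.0, 183.0], [0.6635, 0.0139])]
wrist cubby [(0.9, [306.0, 131.0], 43040), (0.48, [237.0, 82.0], 2176)] [(0.89, [304.0, 155.0], [0.5571, 0.0331])]
wrist tray [(0.7, [276.0, 343.0], 5298)] [(0.86, [269.0, 353.0], [0.5046, -0.3246])]
wrist mat [] [(0.31, [254.0, 166.0], [0.4828, 0.0167])]
[0.50998991 0.00904838 0.32033475] [7.07097937e-01 7.07115625e-01 1.79546878e-05 7.21805359e-06]
```

View pics/a_wrist.png

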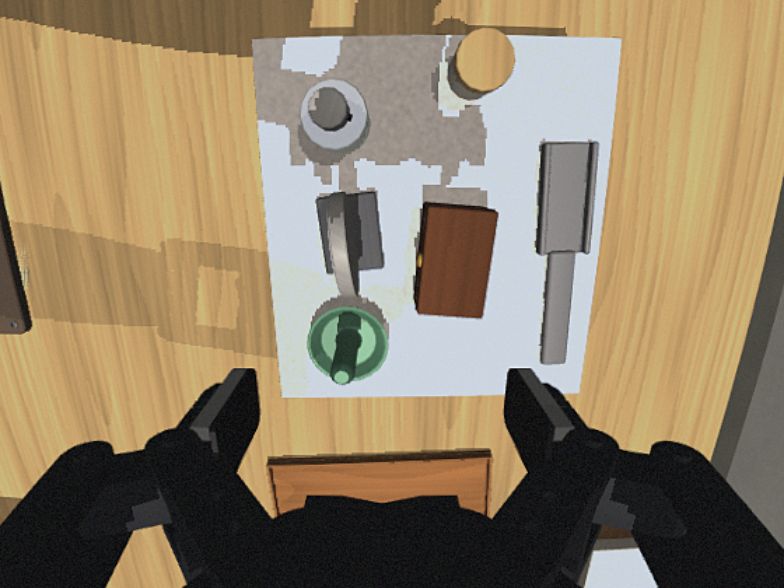

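```bash
cat > fit.py <<'E'
from h import *
from scipy.optimize import minimize
a=np.linspace(0,2*np.pi,40,endpoint=False)
def cyl(rr,z0,z1,r2=None):
    r2=rr if r2 is None else r2
    return np.vstack([np.c_[rr*np.cos(a),rr*np.sin(a),a*0+z0],np.c_[r2*np.cos(a),r2*np.sin(a),a*0+z1]])
def box(X,Y,z0,z1): return np.array([[x,y,z] for x in(-X/2,X/2) for y in(-Y/2,Y/2) for z in(z0,z1)])
disc=np.vstack([np.c_[a*0+s,.035*np.cos(a),.06+.035*np.sin(a)] for s in(-.005,.005)])
M=dict(cufflink_box=[box(.05,.08,0,.04)],atomiser=[cyl(.021,0,.064),cyl(.011,.06,.092)],
 mirror=[disc,box(.046,.06,0,.01),box(.008,.012,.01,.03)],dish=[cyl(.022,0,.016,.034),cyl(.009,.01,.066),cyl(.004,.066,.072)],
 jar=[cyl(.019,0,.048)],tray=[box(.28,.12,0,.014)],mat=[box(.1,.13,0,.004)],cubby=[box(.27,.29,0,.11)])
def render(r,parts,x,y,yaw,z0,S=4):
    h,w=r["color"].shape[:2]; m=np.zeros((h*S,w*S),np.uint8)
    c,s=np.cos(yaw),np.sin(yaw);Rz=np.array([[c,-s,0],[s,c,0],[0,0,1]])
    for p in parts:
        uv=proj(r,p@Rz.T+[x,y,z0]); hull=cv2.convexHull(((uv+.5)*S*16).astype(np.int32).reshape(-1,1,2))
        cv2.fillConvexPoly(m,hull,1,shift=4)
    return cv2.resize(m*255,(w,h),interpolation=cv2.INTER_AREA)/255.
def iou(m,t): return np.minimum(m,t).sum()/np.maximum(m,t).sum()
def fit(views,name,x0,z0,yaw=True):
    f=lambda v:sum(1-iou(render(r,M[name],v[0],v[1],v[2]/10 if yaw else 0,z0),t) for r,t in views)
    v0=np.array([x0[0],x0[1],(x0[2] if len(x0)>2 else 0)*10])
    sim=[v0,v0+[.008,0,0],v0+[0,.008,0]]
    if yaw: sim.append(v0+[0,0,1.0])
    else: v0=v0[:2];sim=[q[:2] for q in sim]; g=f; f=lambda v:g([v[0],v[1],0])
    o=minimize(f,v0,method="Nelder-Mead",options=dict(initial_simplex=sim,xatol=1e-4,fatol=1e-4,maxiter=150))
    v=o.x; return (v[0],v[1],np.degrees(v[2]/10) if yaw else 0,o.fun/len(views))
E
python3 - <<'E'
from fit import *
import pickle
D=pickle.load(open("D0.pkl","rb"))
X0=dict(cufflink_box=(.57,.016,-.05),atomiser=(.48,.113),mirror=(.484,.033,.1),dish=(.483,-.057),jar=(.575,.151),mat=(.508,.328),tray=(.508,-.324),cubby=(.555,.035))
for n,x0 in X0.items():
    z=0 if n in("mat","tray","cubby") else .11
    y=n in("cufflink_box","mirror","mat","tray","cubby")
    vs={c:(D[c]["r"],D[c][n][0]["pixels"].astype(float)) for c in D if D[c][n]}
    if n in("tray","cubby"): vs.pop("wrist")
    for c,v in list(vs.items())+[("all",None)]:
        o=fit([v] if v else list(vs.values()),n,x0,z,y)
        print(n,c,np.round(o,4))
E
```

```text
cufflink_box scene [ 0.5668  0.0154 -3.1003  0.0425]
cufflink_box side [ 0.5638  0.0167 -4.4361  0.0421]
cufflink_box wrist [ 0.5636  0.0163 -3.6326  0.0455]
cufflink_box all [ 0.5645  0.016  -4.0681  0.0544]
atomiser scene [0.4793 0.1105 0.     0.1705]
atomiser side [0.478  0.1138 0.     0.1176]
atomiser wrist [0.4815 0.1132 0.     0.1002]
atomiser all [0.4809 0.1126 0.     0.1369]
mirror scene [0.4872 0.0326 5.5763 0.121 ]
mirror side [ 0.4864  0.0333 11.7752  0.2328]
mirror wrist [0.4862 0.0337 6.4032 0.0431]
mirror all [0.4863 0.0331 6.5226 0.1404]
dish scene [ 0.4842 -0.058   0.      0.0792]
dish side [ 0.4828 -0.056   0.      0.0673]
dish wrist [ 0.482  -0.0556  0.      0.0382]
dish all [ 0.4838 -0.0571  0.      0.089 ]
jar scene [0.5776 0.1492 0.     0.0607]
jar side [0.5738 0.1507 0.     0.1017]
jar wrist [0.5749 0.1488 0.     0.0857]
jar all [0.5758 0.1492 0.     0.0922]
mat scene [  0.5067   0.3254 -10.0339   0.051 ]
mat side [ 0.5092  0.3322 -9.1095  0.1196]
mat all [  0.5076   0.326  -10.3324   0.0911]
tray scene [ 0.5107 -0.3209  2.8896  0.0339]
tray side [ 0.5102 -0.3217  2.8671  0.0186]
tray all [ 0.5103 -0.3215  2.9648  0.0273]
cubby scene [0.5535 0.03   1.1538 0.2697]
cubby side [0.5533 0.0312 0.5771 0.2325]
cubby all [0.5539 0.0306 0.6778 0.2513]
```

```bash
python3 -m crank '[[0,-3.3,-1.4,0,0,0,0],[0,-3.25,-1.35,2,0,0,0],[0,0,0,3,0,0,0],[0,0,0,3,0,0,0],[0,0,0,0,0,0,0]]' 30; python3 -m crank '[[0,0,0,0,0,0,0],[0,0,0,0,0,0,0],[0,0,0,0,0,0,0]]'
python3 - <<'E'
from h import *
for c in("wrist","side"): save(read_camera(c),"b_"+c)
E
```

```text
time: 6.6
eef_pos: [0.4798, -0.0559, 0.2357]
tcp_rot: [0.707, 0.707, -0.002, -0.004]
contact_force: [-0.1, 0.4, -1.4]
opening: 0.499
time: 6.9
eef_pos: [0.4836, -0.0566, 0.2425]
tcp_rot: [0.707, 0.707, 0.001, 0.002]
contact_force: [0.4, -0.1, 0.5]
opening: 0.499
```

View pics/b_wrist.png

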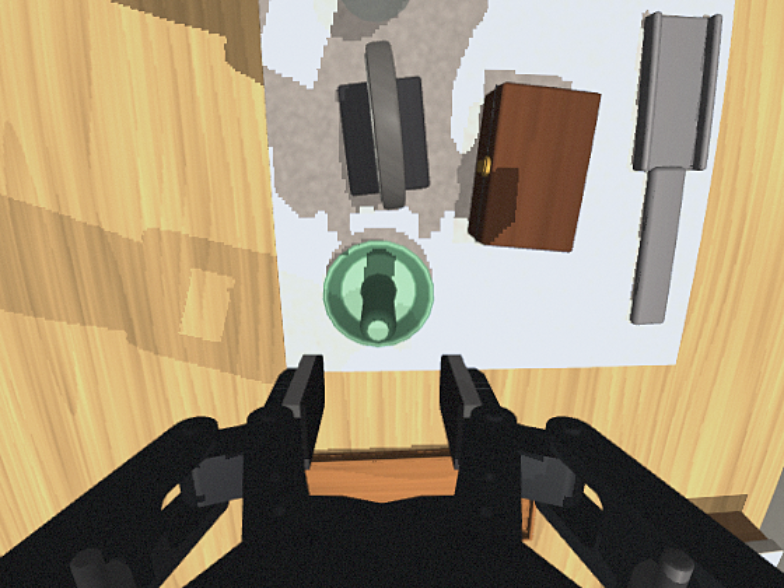

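View pics/b_side.png

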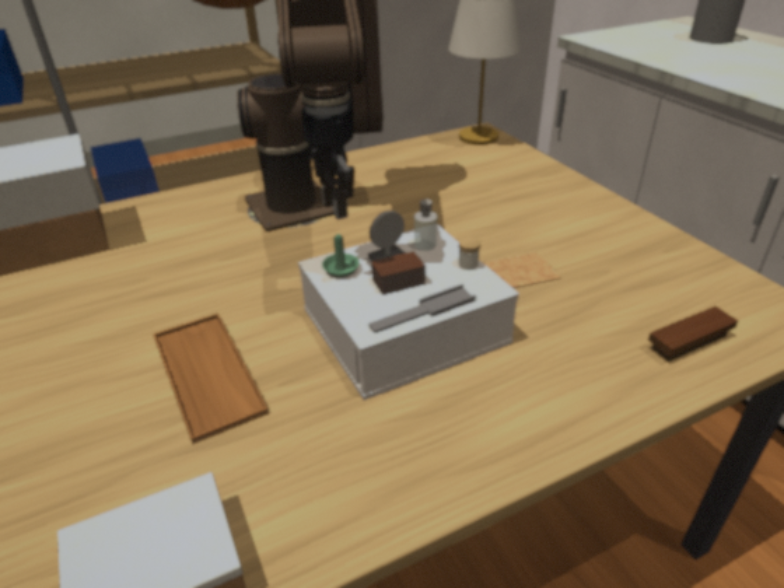

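```bash
python3 -m crank '[[0,0,0,3,0,0,0],[0,0,0,3,0,0,0],[0,0,0,1.8,0,0,0],[0,0,0,0,0,0,0],[0,0,0,0,0,0,0]]'; python3 -m crank '[[1,0,0,0,0,0,0],[1,0,0,0,0,0,0],[1,0,0,0,0,0,0],[1,0,0,0,0,0,0],[1,0,0,0,0,0,0]]' 30;python3 -m crank '[[1,0,0,0,0,0,0],[1,0,0,0,0,0,0],[1,0,0,0,0,0,0]]'
python3 - <<'E'
from h import *
for c in("wrist","side"): save(read_camera(c),"c_"+c)
s=get_state();print(s["eef_pos"],s["tcp_rot"],s["opening"])
E
```

```text
time: 7.5
eef_pos: [0.483, -0.0565, 0.1631]
tcp_rot: [0.707, 0.707, 0.0, 0.0]
contact_force: [0.4, 0.1, 1.0]
opening: 0.499
time: 8.0
eef_pos: [0.4834, -0.0568, 0.1639]
tcp_rot: [0.707, 0.707, 0.001, 0.001]
contact_force: [-1.1, 0.3, 5.5]
opening: 0.203
time: 8.3
eef_pos: [0.4833, -0.0568, 0.1639]
tcp_rot: [0.707, 0.707, 0.001, 0.001]
contact_force: [-2.1, 1.1, 5.9]
opening: 0.196
[ 0.48334101 -0.05678789  0.16388908] [7.07089971e-01 7.07122565e-01 4.93021484e-04 1.09866017e-03] 0.20126174929498844
```

View pics/c_wrist.png

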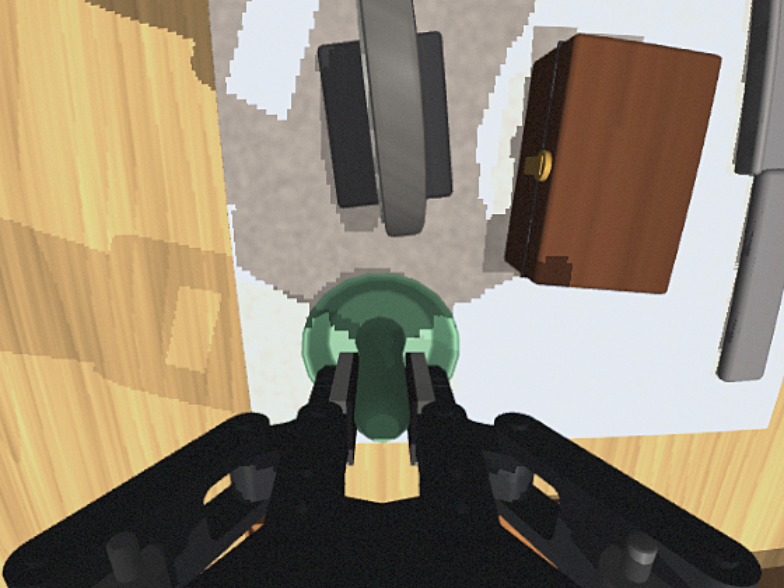

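```bash
python3 -m crank '[[1,0,0,-1.5,0,0,0],[1,0,0,-2.5,0,0,0],[1,0,0,-2,0,0,0],[1,-2,0.8,0,0,0,0],[1,-3,1.3,0,0,0,0]]'; python3 -m crank '[[1,-3.5,1.6,0,0,0,0],[1,-3.5,1.5,0,0,0,0],[1,-3.5,1.5,0,0,0,0],[1,-3.5,1.5,0,0,0,0],[1,-3.5,1.5,0,0,0,0]]'; python3 -m crank '[[1,-2.5,1,0,0,0,0],[1,-1.0,0.5,0,0,0,0],[1,0,0,3,0,0,0],[1,0,0,3,0,0,0],[1,0,0,0,0,0,0]]'; python3 -m crank '[[1,0,0,0,0,0,0],[1,0,0,0,0,0,0],[1,0,0,0,0,0,0]]'
python3 - <<'E'
from h import *
for c in("wrist","side"): save(read_camera(c),"d_"+c)
s=get_state();print(s["eef_pos"],s["tcp_rot"],s["opening"])
E
```

```text
time: 8.9
eef_pos: [0.5035, -0.1058, 0.2227]
tcp_rot: [0.706, 0.708, 0.0, 0.0]
contact_force: [0.3, 0.3, -0.9]
opening: 0.2
time: 9.4
eef_pos: [0.5796, -0.2827, 0.2212]
tcp_rot: [0.707, 0.707, -0.0, -0.001]
contact_force: [-0.0, 0.2, -1.0]
opening: 0.204
time: 9.9
eef_pos: [0.5913, -0.3135, 0.1557]
tcp_rot: [0.707, 0.707, -0.001, -0.006]
contact_force: [-1.7, -0.1, -2.0]
opening: 0.196
time: 10.2
eef_pos: [0.5955, -0.3169, 0.165]
tcp_rot: [0.707, 0.707, 0.0, 0.002]
contact_force: [0.1, -0.3, -1.4]
opening: 0.197
[ 0.59522321 -0.31680709  0.1643325 ] [7.07034215e-01 7.07177685e-01 2.18875704e-04 1.51435509e-03] 0.1990781691431783
```

View pics/d_side.png

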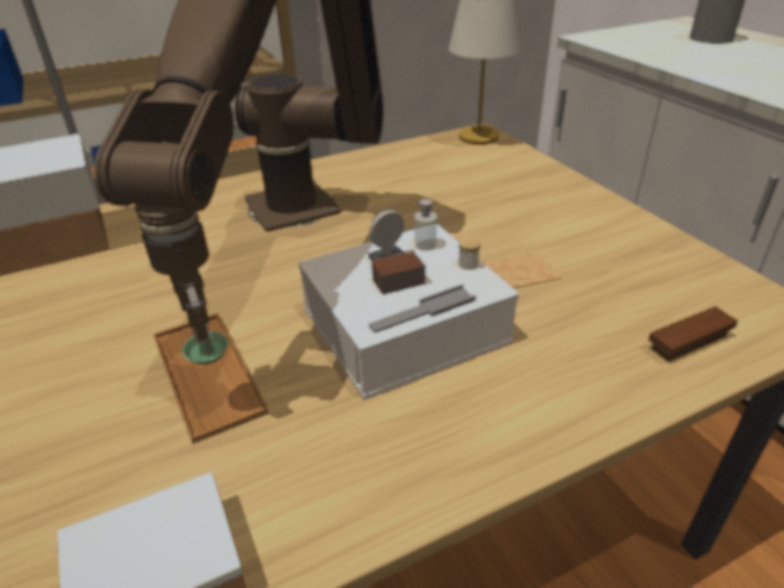

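View pics/d_wrist.png

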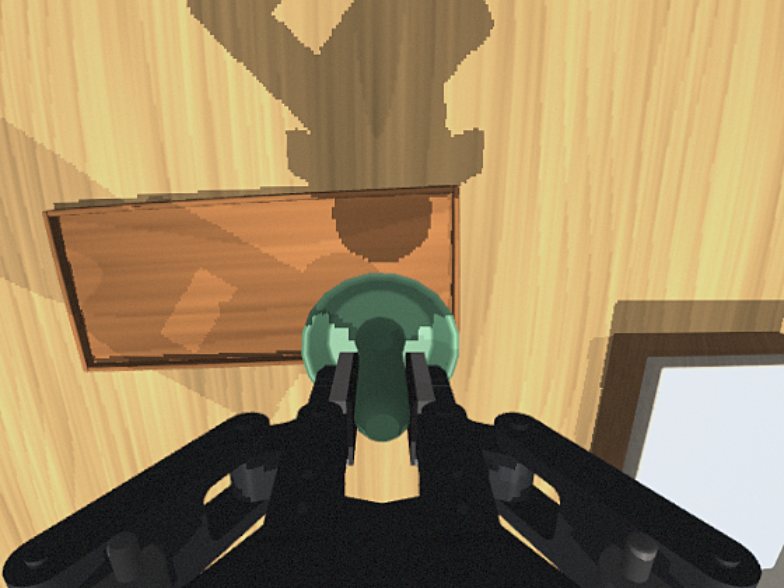

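```bash
python3 -m crank '[[1,0,0,3,0,0,0],[1,0,0,3,0,0,0],[1,0,0,3,0,0,0],[1,0,0,1.3,0,0,0],[1,0,0,0,0,0,0]]'; python3 -m crank '[[1,0,0,0,0,0,0],[1,0,0,0.2,0,0,0],[1,0,0,0.1,0,0,0],[1,0,0,0,0,0,0],[1,0,0,0,0,0,0]]'
```

```text
time: 10.8
eef_pos: [0.5942, -0.3165, 0.0591]
tcp_rot: [0.707, 0.707, -0.0, -0.001]
contact_force: [-0.1, -0.3, -1.6]
opening: 0.199
time: 11.3
eef_pos: [0.5949, -0.3167, 0.057]
tcp_rot: [0.707, 0.707, 0.0, 0.001]
contact_force: [-0.0, -0.1, 1.2]
opening: 0.198
```

```bash
python3 -m crank '[[0.3,0,0,0,0,0,0],[0,0,0,0,0,0,0],[0,0,0,0,0,0,0],[0,0,0,0,0,0,0],[0,0,0,0,0,0,0]]'; python3 -m crank '[[0,0,0,-3,0,0,0],[0,0,0,-4,0,0,0],[0,0,0,-4,0,0,0],[0,0,0,-5,0,0,0],[0,0,0,0,0,0,0]]'
python3 - <<'E'
from h import *
for c in("wrist",): save(read_camera(c),"e_"+c)
s=get_state();print(s["eef_pos"],s["tcp_rot"],s["opening"])
E
```

```text
time: 11.8
eef_pos: [0.5944, -0.3165, 0.0563]
tcp_rot: [0.707, 0.707, -0.0, -0.0]
contact_force: [0.5, -0.7, -0.9]
opening: 0.503
time: 12.3
eef_pos: [0.5981, -0.319, 0.2269]
tcp_rot: [0.707, 0.707, 0.001, 0.008]
contact_force: [-0.1, 0.2, 0.8]
opening: 0.504
[ 0.5967111  -0.31805704  0.22271385] [0.7070555  0.70713649 0.00079673 0.00546455] 0.5015179509230411
```

View pics/e_wrist.png

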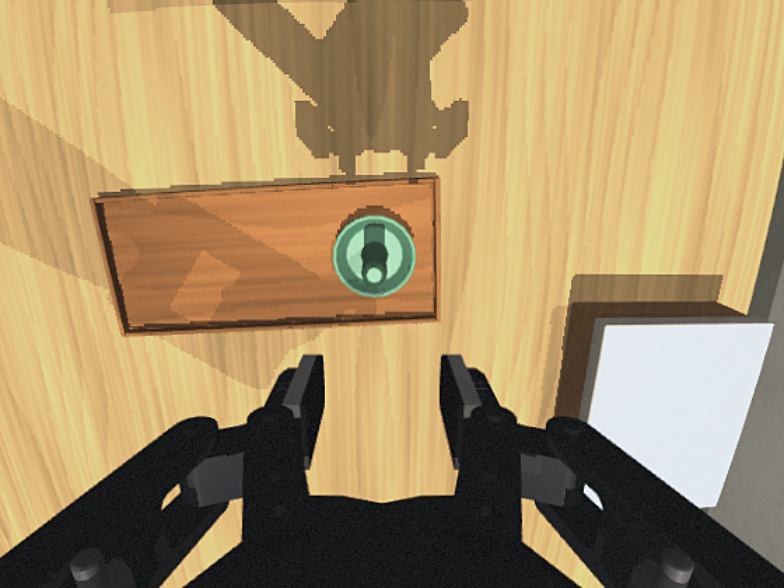

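```bash
python3 -m crank '[[0,1,-0.3,-2.3,0,0,0],[0,3,-1,-2,0,0,0],[0,4,-1.2,0,0,0,0],[0,4.5,-1.4,0,0,0,0],[0,4.5,-1.4,0,0,0,0]]'; python3 -m crank '[[0,4.5,-1.4,0,0,0,0],[0,4.5,-1.4,0,0,0,0],[0,4,-1.3,0,0,0,0],[0,3.5,-1,0,0,0,0],[0,1.55,-0.5,0,0,0,0]]';  python3 -m crank '[[0,0,0,0,0,0,-6.4],[0,0,0,0,0,0,0],[0,0,0,0,0,0,0],[0,0,0,0,0,0,0],[0,0,0,0,0,0,0]]'
python3 - <<'E'
from fit import *
r=read_camera("wrist"); save(r,"f_wrist")
s=get_state();print(s["eef_pos"],s["tcp_rot"],s["opening"])
q=trace("mirror","wrist")[0];print(q["p"])
print(np.round(fit([(r,q["pixels"].astype(float))],"mirror",(.486,.0335,.11),.11),4))
E
```

```text
time: 12.85
eef_pos: [0.5401, -0.1449, 0.2575]
tcp_rot: [0.707, 0.707, -0.0, -0.001]
contact_force: [0.6, 0.7, -0.5]
opening: 0.504
time: 13.35
eef_pos: [0.4836, 0.0367, 0.2575]
tcp_rot: [0.706, 0.708, -0.001, -0.001]
contact_force: [0.7, -0.7, 0.1]
opening: 0.497
time: 13.85
eef_pos: [0.4855, 0.0336, 0.259]
tcp_rot: [0.667, 0.745, -0.0, -0.0]
contact_force: [-0.8, 1.1, -0.2]
opening: 0.497
[0.48555336 0.03362423 0.25909836] [ 6.67093572e-01  7.44973910e-01 -1.04102991e-04 -1.69857984e-04] 0.4998755423135052
0.96
[0.4861 0.0329 6.2763 0.0488]
```

View pics/f_wrist.png

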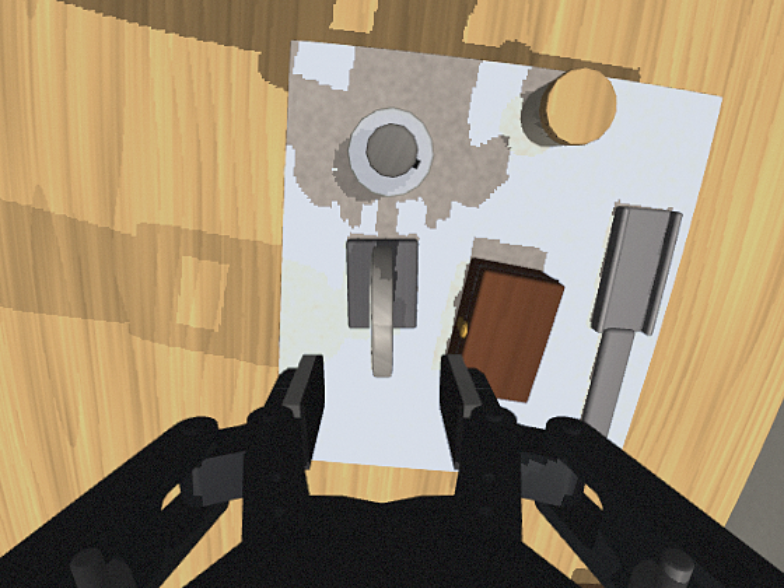

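```bash
python3 -m crank '[[0,0,0,3,0,0,0],[0,0,0,3,0,0,0],[0,0,0,2.1,0,0,0],[0,0,0,0,0,0,0],[0,0,0,0,0,0,0]]'; python3 -m crank '[[0.5,0,0,0,0,0,0],[1,0,0,0,0,0,0],[1,0,0,0,0,0,0],[1,0,0,0,0,0,0],[1,0,0,0,0,0,0]]' 40;python3 -m crank '[[1,0,0,0,0,0,0],[1,0,0,0,0,0,0],[1,0,0,0,0,0,0]]'
python3 - <<'E'
from h import *
for c in("wrist","side"): save(read_camera(c),"g_"+c)
s=get_state();print(s["eef_pos"],s["tcp_rot"],s["opening"])
E
```

```text
time: 14.45
eef_pos: [0.4857, 0.0339, 0.1787]
tcp_rot: [0.667, 0.745, -0.0, -0.0]
contact_force: [0.4, 0.5, -0.0]
opening: 0.5
time: 14.95
eef_pos: [0.4863, 0.0339, 0.1799]
tcp_rot: [0.667, 0.745, 0.001, 0.001]
contact_force: [-0.5, 0.1, 6.0]
opening: 0.113
time: 15.25
eef_pos: [0.4863, 0.0339, 0.1799]
tcp_rot: [0.667, 0.745, 0.001, 0.001]
contact_force: [-0.6, -0.0, 6.1]
opening: 0.11
[0.48631683 0.03391931 0.179871  ] [6.66498887e-01 7.45505096e-01 6.11874304e-04 1.00542245e-03] 0.11382357453641156
```

View pics/g_wrist.png

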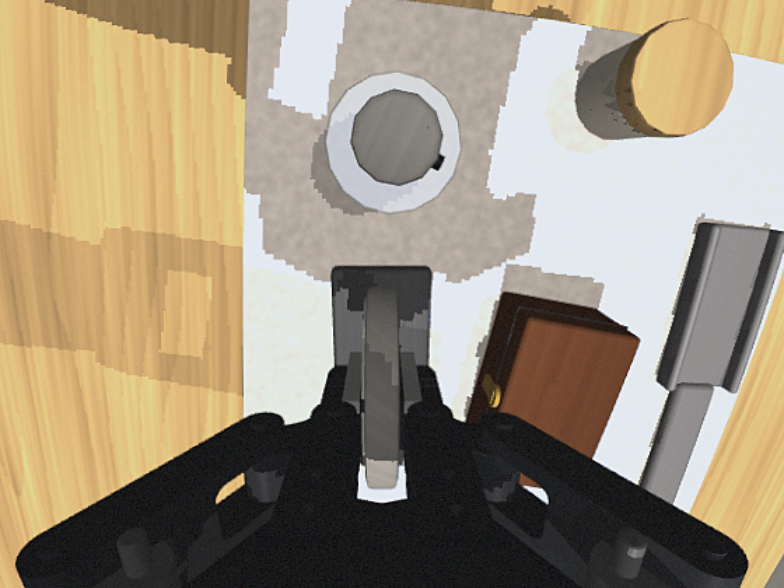

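```bash
python3 -m crank '[[1,0,0,-1.5,0,0,0],[1,0,0,-2.5,0,0,0],[1,0,0,-2,0,0,3.2],[1,0,0,0,0,0,3.2],[1,-2,0.2,0,0,0,0]]'; python3 -m crank '[[1,-3.5,0.2,0,0,0,0],[1,-4,0.3,0,0,0,0],[1,-4,0.3,0,0,0,0],[1,-4,0.3,0,0,0,0],[1,-4,0.3,0,0,0,0]]'; python3 -m crank '[[1,-4,0.3,0,0,0,0],[1,-4,0.3,0,0,0,0],[1,-3.5,0.2,0,0,0,0],[1,-2.55,0,0,0,0,0],[1,0,0,0,0,0,0]]'; python3 -m crank '[[1,0,0,3,0,0,0],[1,0,0,3,0,0,0],[1,0,0,3,0,0,0],[1,0,0,0,0,0,0],[1,0,0,0,0,0,0]]';python3 -m crank '[[1,0,0,0,0,0,0],[1,0,0,0,0,0,0]]'
python3 - <<'E'
from h import *
for c in("wrist","side"): save(read_camera(c),"i_"+c)
s=get_state();print(s["eef_pos"],s["tcp_rot"],s["opening"])
E
```

```text
time: 15.85
eef_pos: [0.487, 0.0153, 0.2381]
tcp_rot: [0.707, 0.708, 0.0, -0.001]
contact_force: [0.7, -0.5, -2.8]
opening: 0.109
time: 16.35
eef_pos: [0.5007, -0.1821, 0.2369]
tcp_rot: [0.707, 0.707, -0.0, -0.001]
contact_force: [0.5, 0.7, -2.0]
opening: 0.113
time: 16.85
eef_pos: [0.5086, -0.3243, 0.2366]
tcp_rot: [0.708, 0.706, -0.0, -0.001]
contact_force: [1.1, 0.7, -2.8]
opening: 0.109
time: 17.35
eef_pos: [0.5091, -0.3204, 0.1475]
tcp_rot: [0.707, 0.707, 0.0, -0.001]
contact_force: [-0.0, -1.0, -2.0]
opening: 0.11
time: 17.55
eef_pos: [0.5106, -0.3222, 0.1508]
tcp_rot: [0.707, 0.707, 0.0, 0.002]
contact_force: [0.2, -0.7, -2.0]
opening: 0.115
[ 0.51024643 -0.322019    0.15020837] [7.07066224e-01 7.07145604e-01 1.02940245e-04 1.56156776e-03] 0.11070398943510876
```

View pics/i_wrist.png

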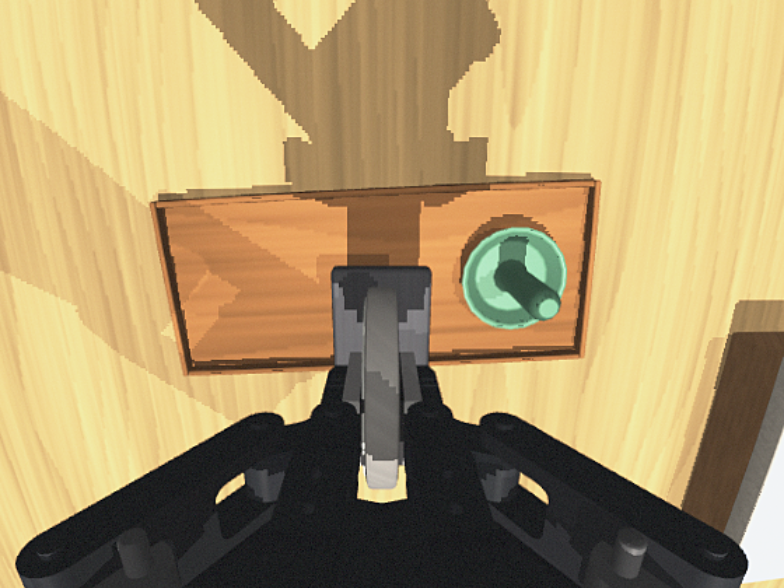

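View pics/i_side.png

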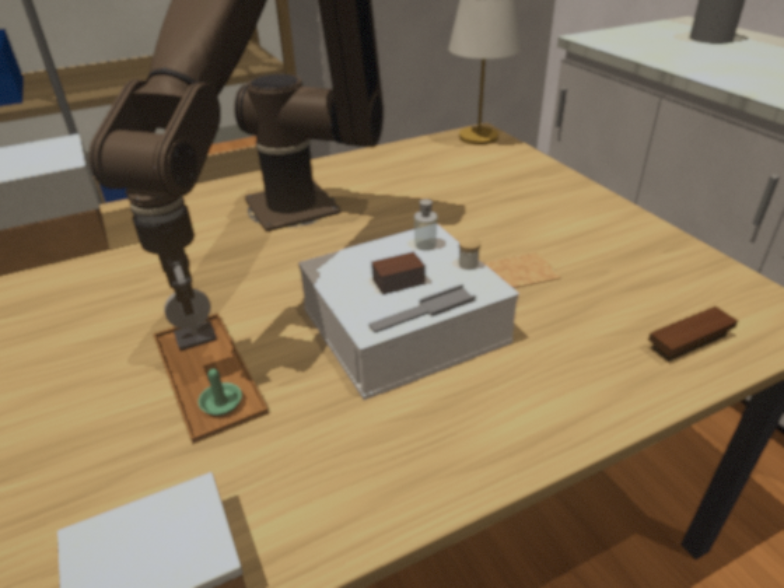

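```bash
python3 -m crank '[[1,0,0,2.5,0,0,0],[1,0,0,2.5,0,0,0],[1,0,0,2.3,0,0,0],[1,0,0,0,0,0,0],[1,0,0,0,0,0,0]]'; python3 -m crank '[[1,0,0,0.2,0,0,0],[1,0,0,0.1,0,0,0],[1,0,0,0,0,0,0],[1,0,0,0,0,0,0],[1,0,0,0,0,0,0]]'
```

```text
time: 18.15
eef_pos: [0.5098, -0.3217, 0.076]
tcp_rot: [0.707, 0.707, 0.0, 0.0]
contact_force: [-0.0, 0.7, -2.2]
opening: 0.109
time: 18.65
eef_pos: [0.5099, -0.3218, 0.073]
tcp_rot: [0.707, 0.707, 0.0, 0.001]
contact_force: [1.1, -0.2, -0.4]
opening: 0.116
```

```bash
python3 -m crank '[[1,0,0,0.1,0,0,0],[1,0,0,0,0,0,0],[0.5,0,0,0,0,0,0],[0,0,0,0,0,0,0],[0,0,0,0,0,0,0]]'; python3 -m crank '[[0,0,0,0,0,0,0],[0,0,0,-4,0,0,0],[0,0,0,-4,0,0,0],[0,0,0,-5,0,0,0],[0,0,0,-5,0,0,0]]'; python3 -m crank '[[0,0,0,-1,0,0,0],[0,0,0,0,0,0,0],[0,0,0,0,0,0,0]]'
python3 - <<'E'
from h import *
for c in("wrist","side"): save(read_camera(c),"j_"+c)
s=get_state();print(s["eef_pos"],s["tcp_rot"],s["opening"])
E
```

```text
time: 19.15
eef_pos: [0.5094, -0.3214, 0.0712]
tcp_rot: [0.707, 0.707, 0.0, -0.0]
contact_force: [-0.6, 0.1, -0.5]
opening: 0.499
time: 19.65
eef_pos: [0.509, -0.3211, 0.2524]
tcp_rot: [0.707, 0.707, -0.0, -0.001]
contact_force: [0.6, -1.5, -0.7]
opening: 0.504
time: 19.95
eef_pos: [0.5089, -0.3209, 0.2596]
tcp_rot: [0.707, 0.707, -0.0, -0.001]
contact_force: [-0.4, -0.7, -0.3]
opening: 0.502
[ 0.50847214 -0.32058807  0.25804421] [ 7.07120051e-01  7.07088246e-01 -1.43789933e-04 -2.72486974e-03] 0.49934475710644743
```

View pics/j_wrist.png

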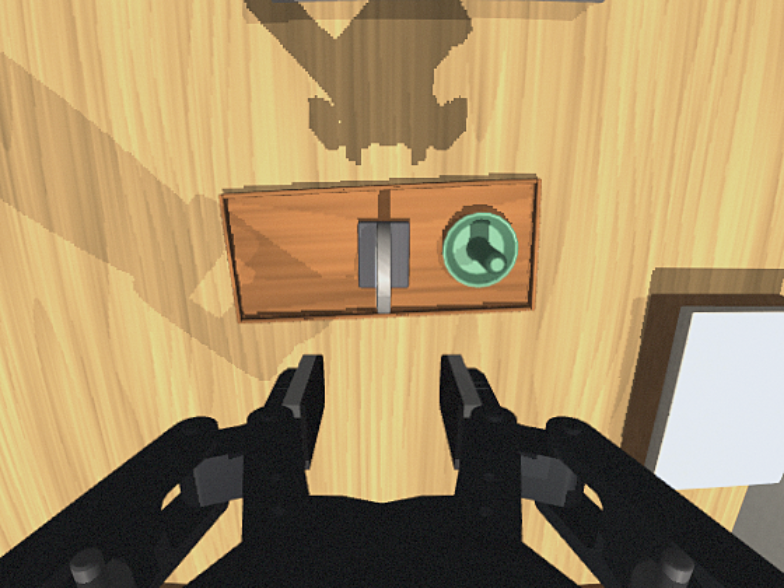

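```bash
python3 -m crank '[[-0.3,3,-0.2,0,0,0,0],[-0.3,4,-0.3,0,0,0,0],[-0.3,4.5,-0.3,0,0,0,0],[-0.3,4.5,-0.3,0,0,0,0],[-0.3,4.5,-0.3,0,0,0,0]]'; python3 -m crank '[[-0.3,4.5,-0.3,0,0,0,0],[-0.3,4.5,-0.3,0,0,0,0],[-0.3,4.5,-0.3,0,0,0,0],[-0.3,4,-0.3,0,0,0,0],[-0.3,3,-0.2,0,0,0,0]]'; python3 -m crank '[[-0.3,2.5,-0.1,0,0,0,0],[-0.3,0,0,0,0,0,0],[-0.3,0,0,0,0,0,0],[-0.3,0,0,0,0,0,0],[-0.3,0,0,0,0,0,0]]'
python3 - <<'E'
from fit import *
r=read_camera("wrist"); save(r,"k_wrist")
s=get_state();print(s["eef_pos"],s["tcp_rot"],s["opening"])
q=trace("atomiser","wrist")[0];print(q["p"])
print(np.round(fit([(r,q["pixels"].astype(float))],"atomiser",(.48,.113),.11,False),4))
E
```

```text
time: 20.55
eef_pos: [0.4942, -0.1146, 0.2587]
tcp_rot: [0.707, 0.707, -0.001, -0.002]
contact_force: [0.1, 0.3, 0.1]
opening: 0.648
time: 21.05
eef_pos: [0.4799, 0.0908, 0.2589]
tcp_rot: [0.707, 0.708, -0.001, -0.002]
contact_force: [0.5, 0.3, 0.2]
opening: 0.652
time: 21.55
eef_pos: [0.4805, 0.1125, 0.2608]
tcp_rot: [0.708, 0.707, -0.0, -0.0]
contact_force: [-0.4, 0.1, 0.5]
opening: 0.653
[0.48055874 0.1125533  0.26098645] [ 7.07696751e-01  7.06516244e-01 -2.81227071e-04 -1.61264780e-04] 0.6488732639709817
0.67
[0.481  0.1154 0.     0.0657]
```

View pics/k_wrist.png

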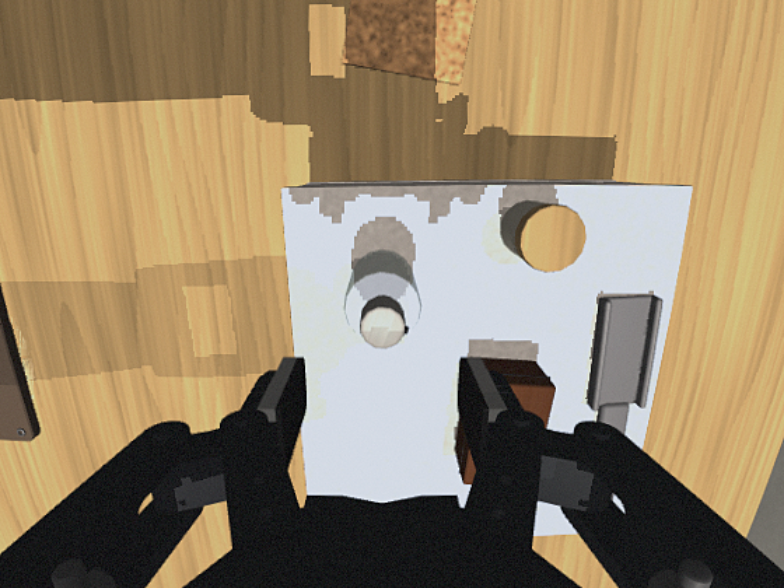

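```bash
python3 -m crank '[[-0.3,0.1,0,3,0,0,0],[-0.3,0,0,3,0,0,0],[-0.3,0,0,3,0,0,0],[-0.3,0,0,1,0,0,0],[-0.3,0,0,0,0,0,0]]'; python3 -m crank '[[0,0,0,0,0,0,0],[0.3,0,0,0,0,0,0],[1,0,0,0,0,0,0],[1,0,0,0,0,0,0],[1,0,0,0,0,0,0]]' 40;python3 -m crank '[[1,0,0,0,0,0,0],[1,0,0,0,0,0,0],[1,0,0,0,0,0,0]]'
python3 - <<'E'
from h import *
for c in("wrist",): save(read_camera(c),"l_"+c)
s=get_state();print(s["eef_pos"],s["tcp_rot"],s["opening"])
E
```

```text
time: 22.15
eef_pos: [0.4795, 0.1141, 0.1598]
tcp_rot: [0.707, 0.707, -0.001, -0.001]
contact_force: [-0.1, 0.2, -0.1]
opening: 0.645
time: 22.65
eef_pos: [0.4816, 0.1145, 0.163]
tcp_rot: [0.707, 0.707, 0.001, 0.001]
contact_force: [-0.5, -0.5, 5.1]
opening: 0.476
time: 22.95
eef_pos: [0.4816, 0.1145, 0.163]
tcp_rot: [0.707, 0.707, 0.001, 0.001]
contact_force: [-1.3, -0.3, 5.6]
opening: 0.479
[0.48161064 0.11452816 0.16302714] [0.70706719 0.7071447  0.0010472  0.00112924] 0.4814319512815821
```

View pics/l_wrist.png

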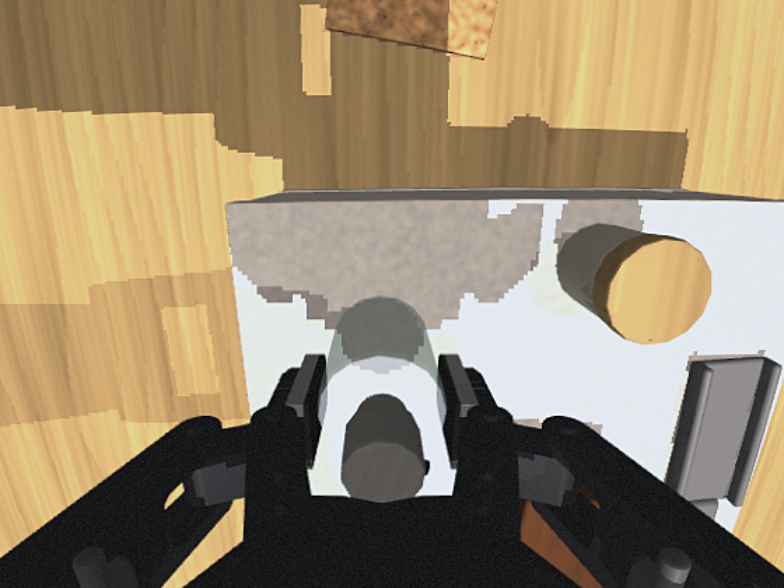

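```bash
python3 -m crank '[[1,0,0,-1.5,0,0,0],[1,0,0,-2.5,0,0,0],[1,0,0,-3,0,0,0],[1,-2,-0.3,0,0,0,0],[1,-3.5,-0.5,0,0,0,0]]'; python3 -m crank '[[1,-4,-0.5,0,0,0,0],[1,-4,-0.5,0,0,0,0],[1,-4,-0.5,0,0,0,0],[1,-4,-0.5,0,0,0,0],[1,-4,-0.5,0,0,0,0]]'; python3 -m crank '[[1,-4,-0.5,0,0,0,0],[1,-4,-0.5,0,0,0,0],[1,-4,-0.5,0,0,0,0],[1,-3.5,-0.4,0,0,0,0],[1,-3.0,-0.4,0,0,0,0]]'; python3 -m crank '[[1,0,0,1,0,0,0],[1,0,0,3,0,0,0],[1,0,0,3,0,0,0],[1,0,0,0,0,0,0],[1,0,0,0,0,0,0]]';python3 -m crank '[[1,0,0,0,0,0,0],[1,0,0,0,0,0,0]]'
python3 - <<'E'
from h import *
for c in("wrist","side"): save(read_camera(c),"m_"+c)
s=get_state();print(s["eef_pos"],s["tcp_rot"],s["opening"])
E
```

```text
time: 23.5
eef_pos: [0.4726, 0.0602, 0.232]
tcp_rot: [0.706, 0.708, 0.001, 0.0]
contact_force: [-0.6, -0.1, -2.4]
opening: 0.48
time: 24.0
eef_pos: [0.4465, -0.1415, 0.2304]
tcp_rot: [0.707, 0.707, -0.0, -0.001]
contact_force: [1.2, 0.6, -1.5]
opening: 0.48
time: 24.5
eef_pos: [0.4236, -0.3268, 0.2302]
tcp_rot: [0.707, 0.707, 0.0, -0.001]
contact_force: [0.8, 0.3, -0.5]
opening: 0.479
time: 25.0
eef_pos: [0.4241, -0.3244, 0.1605]
tcp_rot: [0.707, 0.707, 0.0, -0.001]
contact_force: [0.9, -0.9, -0.6]
opening: 0.479
time: 25.2
eef_pos: [0.4254, -0.3261, 0.1634]
tcp_rot: [0.707, 0.707, -0.0, 0.002]
contact_force: [-0.5, -0.4, -0.8]
opening: 0.477
[ 0.42515103 -0.32600665  0.16296286] [ 7.07042178e-01  7.07169909e-01 -7.73253674e-05  1.44002156e-03] 0.4825593190547069
```

View pics/m_wrist.png

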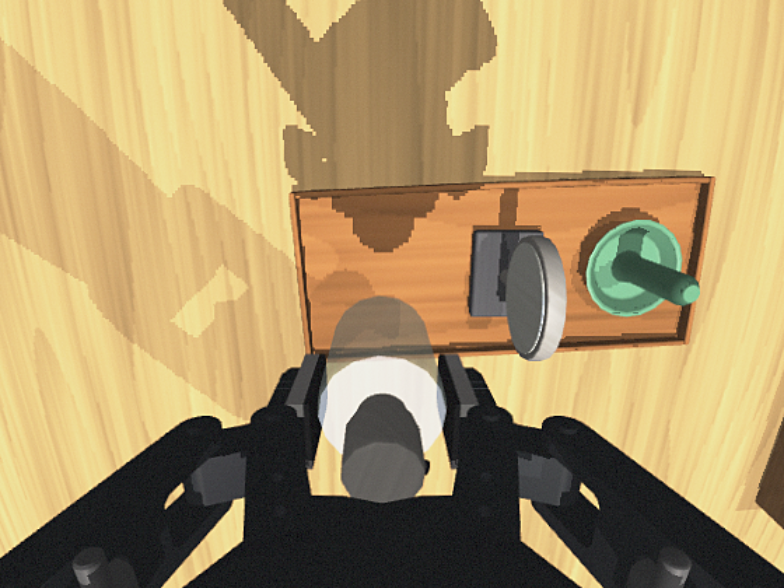

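View pics/m_side.png

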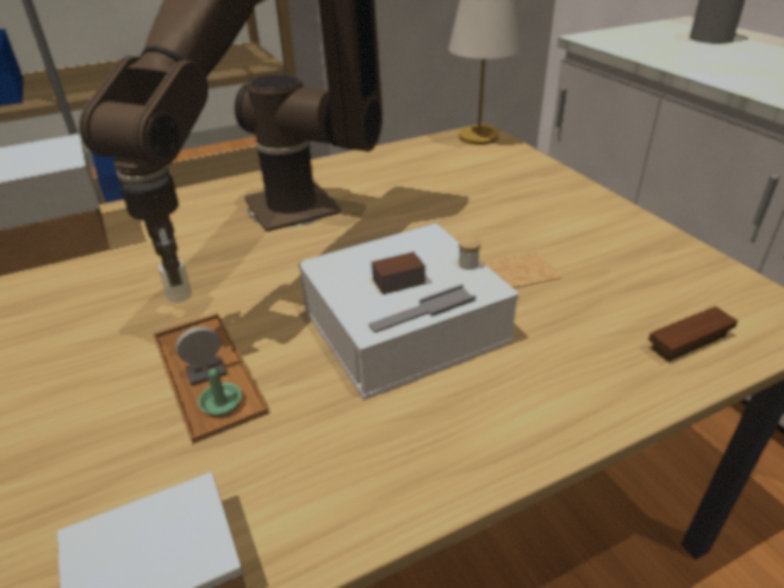

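```bash
python3 -m crank '[[1,0,0,3,0,0,0],[1,0,0,3,0,0,0],[1,0,0,3,0,0,0],[1,0,0,1.2,0,0,0],[1,0,0,0,0,0,0]]'; python3 -m crank '[[1,0,0,0.1,0,0,0],[1,0,0,0.1,0,0,0],[1,0,0,0.1,0,0,0],[1,0,0,0,0,0,0],[1,0,0,0,0,0,0]]'
```

```text
time: 25.8
eef_pos: [0.4242, -0.3253, 0.0588]
tcp_rot: [0.707, 0.707, -0.0, -0.001]
contact_force: [0.5, -0.0, -1.0]
opening: 0.48
time: 26.3
eef_pos: [0.4247, -0.3257, 0.0568]
tcp_rot: [0.707, 0.707, -0.0, 0.0]
contact_force: [1.3, -1.1, -0.2]
opening: 0.48
```

```bash
python3 -m crank '[[1,0,0,0.1,0,0,0],[1,0,0,0,0,0,0],[-0.1,0,0,0,0,0,0],[-0.3,0,0,0,0,0,0],[-0.3,0,0,0,0,0,0]]'; python3 -m crank '[[-0.3,0,0,0,0,0,0],[-0.3,0,0,-4,0,0,0],[-0.3,0,0,-4,0,0,0],[-0.3,0,0,-5,0,0,0],[-0.3,0,0,-5,0,0,0]]'; python3 -m crank '[[-0.3,0,0,-2,0,0,0],[-0.3,0,0,0,0,0,0],[-0.3,0,0,0,0,0,0]]'
python3 - <<'E'
from h import *
for c in("wrist","side"): save(read_camera(c),"n_"+c)
s=get_state();print(s["eef_pos"],s["tcp_rot"],s["opening"])
E
```

```text
time: 26.8
eef_pos: [0.4245, -0.3255, 0.0553]
tcp_rot: [0.707, 0.707, -0.0, 0.0]
contact_force: [0.3, -0.2, -0.0]
opening: 0.652
time: 27.3
eef_pos: [0.4241, -0.325, 0.2365]
tcp_rot: [0.707, 0.707, 0.0, -0.001]
contact_force: [-0.1, -1.1, -0.7]
opening: 0.653
time: 27.6
eef_pos: [0.4243, -0.3252, 0.2547]
tcp_rot: [0.707, 0.707, 0.0, -0.0]
contact_force: [-0.1, -0.1, 0.1]
opening: 0.649
[ 0.42364241 -0.32459679  0.25267432] [ 7.07118601e-01  7.07091349e-01  1.21933617e-04 -2.25684239e-03] 0.6497768305183256
```

View pics/n_wrist.png

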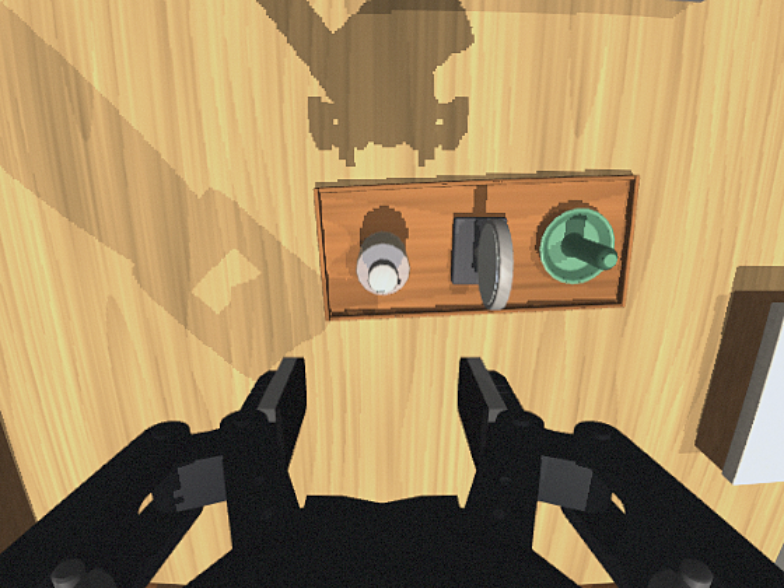

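```bash
python3 -m crank '[[-0.6,2,0.8,0,0,0,0],[-0.6,4,1.7,0,0,0,0],[-0.6,4.4,1.9,0,0,0,0],[-0.6,4.4,1.9,0,0,0,0],[-0.6,4.4,1.9,0,0,0,0]]'; python3 -m crank '[[-0.6,4.4,1.9,0,0,0,0],[-0.6,4.4,1.9,0,0,0,0],[-0.6,3,1.3,0,0,0,0],[-0.6,1,0.5,0,0,0,0],[-0.6,0,0,0,0,0,4]]'; python3 -m crank '[[-0.6,0,0,0,0,0,0],[-0.6,0,0,0,0,0,0],[-0.6,0,0,0,0,0,0],[-0.6,0,0,0,0,0,0]]'
python3 - <<'E'
from fit import *
r=read_camera("wrist"); save(r,"o_wrist")
s=get_state();print(s["eef_pos"],s["tcp_rot"],s["opening"])
q=trace("cufflink_box","wrist")[0];print(q["p"])
print(np.round(fit([(r,q["pixels"].astype(float))],"cufflink_box",(.5645,.016,-.07),.11),4))
E
```

```text
time: 28.2
eef_pos: [0.5059, -0.1314, 0.2527]
tcp_rot: [0.707, 0.707, -0.001, -0.002]
contact_force: [0.6, -0.3, 0.1]
opening: 0.799
time: 28.7
eef_pos: [0.562, -0.004, 0.2529]
tcp_rot: [0.731, 0.682, -0.001, -0.002]
contact_force: [-1.0, -0.4, -0.8]
opening: 0.799
time: 29.1
eef_pos: [0.5623, -0.0062, 0.2551]
tcp_rot: [0.732, 0.682, -0.0, -0.0]
contact_force: [1.3, 0.5, 0.9]
opening: 0.794
[ 0.56233086 -0.00605702  0.25524523] [ 7.31549875e-01  6.81787924e-01 -7.09722337e-05 -4.67534310e-05] 0.798814014046492
0.82
[ 0.5642  0.0164 -4.0699  0.0398]
```

View pics/o_wrist.png

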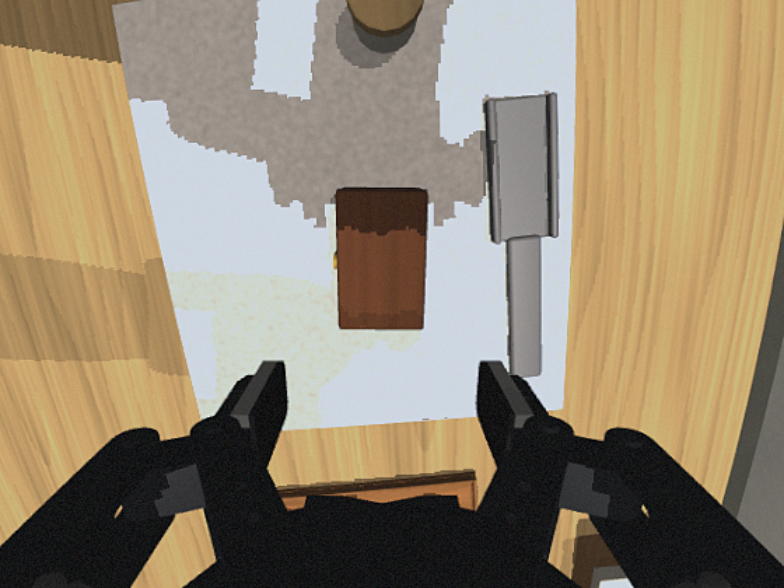

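```bash
python3 -m crank '[[-0.6,0,0,3,0,0,0],[-0.6,0,0,3,0,0,0],[-0.6,0,0,3,0,0,0],[-0.6,0,0,3,0,0,0],[-0.6,0,0,0,0,0,0]]'; python3 -m crank '[[-0.3,0,0,0,0,0,0],[0,0,0,0,0,0,0],[1,0,0,0,0,0,0],[1,0,0,0,0,0,0],[1,0,0,0,0,0,0]]' 50;python3 -m crank '[[1,0,0,0,0,0,0],[1,0,0,0,0,0,0],[1,0,0,0,0,0,0]]'
python3 - <<'E'
from h import *
for c in("wrist",): save(read_camera(c),"p_"+c)
s=get_state();print(s["eef_pos"],s["tcp_rot"],s["opening"])
E
```

```text
time: 29.7
eef_pos: [0.5591, -0.005, 0.1305]
tcp_rot: [0.731, 0.682, -0.003, -0.004]
contact_force: [0.1, 0.4, -0.5]
opening: 0.8
time: 30.2
eef_pos: [0.5636, -0.0057, 0.1371]
tcp_rot: [0.731, 0.682, 0.001, 0.001]
contact_force: [-0.4, -1.2, 4.5]
opening: 0.576
time: 30.5
eef_pos: [0.5636, -0.0057, 0.1371]
tcp_rot: [0.731, 0.682, 0.001, 0.001]
contact_force: [-0.6, 0.3, 5.6]
opening: 0.574
[ 0.56355089 -0.00568024  0.13713193] [0.73132073 0.68203232 0.00078575 0.0011337 ] 0.5765010592550642
```

View pics/p_wrist.png

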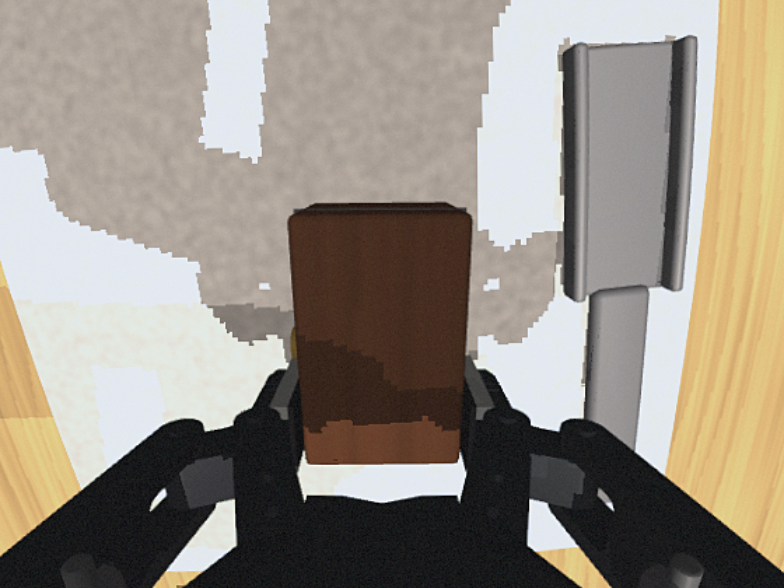

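```bash
python3 -m crank '[[1,0,0,-1.5,0,0,0],[1,0,0,-2.5,0,0,0],[1,0,0,-3,0,0,0],[1,0,0,-3,0,0,0],[1,2,-0.6,0,0,0,0]]'; python3 -m crank '[[1,3.5,-1.2,0,0,0,0],[1,4,-1.3,0,0,0,0],[1,4,-1.3,0,0,0,0],[1,3.5,-1.2,0,0,0,0],[1,2.6,-0.8,0,0,0,0]]';python3 -m crank '[[1,0,0,0,0,0,0],[1,0,0,0,0,0,6],[1,0,0,0,0,0,0],[1,0,0,0,0,0,0],[1,0,0,0,0,0,0]]'
python3 - <<'E'
from fit import *
r=read_camera("wrist"); save(r,"q_wrist")
s=get_state();print(s["eef_pos"],s["tcp_rot"],s["opening"])
for q in trace("mat","wrist")[:1]:
  print(q["p"]); t=q["pixels"]
  print(np.round(fit([(r,t.astype(float))],"mat",(.508,.327,-.18),0),4))
E
```

```text
time: 31.05
eef_pos: [0.5607, 0.0133, 0.2413]
tcp_rot: [0.732, 0.681, 0.003, 0.004]
contact_force: [0.2, -0.6, -1.9]
opening: 0.574
time: 31.55
eef_pos: [0.5108, 0.1966, 0.2353]
tcp_rot: [0.731, 0.683, -0.0, -0.0]
contact_force: [0.2, -0.2, -1.6]
opening: 0.572
time: 32.05
eef_pos: [0.5124, 0.1939, 0.2353]
tcp_rot: [0.766, 0.643, -0.0, -0.0]
contact_force: [-0.3, 1.2, -2.1]
opening: 0.572
[0.51240147 0.19398818 0.23529865] [ 7.65964597e-01  6.42882743e-01 -1.17619785e-04 -3.72432333e-05] 0.5793583398606251
0.75
[ 0.508   0.3271 -9.849   0.0174]
```

View pics/q_wrist.png

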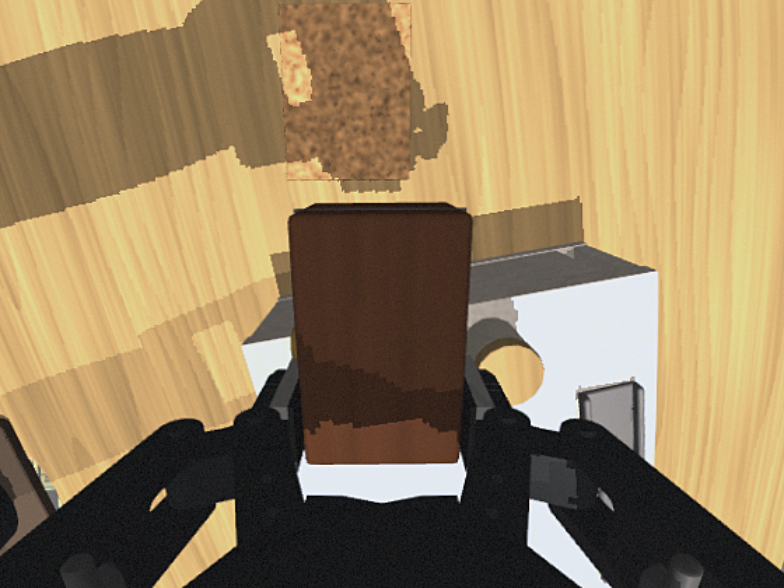

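```bash
python3 -m crank '[[1,2.5,-0.6,0,0,0,0],[1,3.5,-0.9,0,0,0,0],[1,3,-0.8,0,0,0,0],[1,1.8,-0.4,0,0,0,0],[1,0,0,3,0,0,0]]'; python3 -m crank '[[1,0,0,3,0,0,0],[1,0,0,3,0,0,0],[1,0,0,3,0,0,0],[1,0,0,2,0,0,0],[1,0,0,0,0,0,0]]';python3 -m crank '[[1,0,0,0,0,0,0],[1,0,0,0,0,0,0],[1,0,0,0,0,0,0]]'
python3 - <<'E'
from fit import *
r=read_camera("wrist"); save(r,"r_wrist")
for c in("scene","side"): save(read_camera(c),"r_"+c)
s=get_state();print(s["eef_pos"],s["tcp_rot"],s["opening"])
for q in trace("mat","wrist")[:1]:
  print(q["p"]); t=q["pixels"]
  save(dict(color=(t[:,:,None]*np.uint8(255)).repeat(3,2)),"r_mask")
E
```

```text
time: 32.65
eef_pos: [0.5072, 0.3088, 0.2103]
tcp_rot: [0.765, 0.644, 0.005, 0.001]
contact_force: [1.1, 0.8, -0.0]
opening: 0.575
time: 33.15
eef_pos: [0.502, 0.3043, 0.0914]
tcp_rot: [0.766, 0.643, -0.004, -0.001]
contact_force: [-0.9, -0.1, -1.3]
opening: 0.58
time: 33.45
eef_pos: [0.5057, 0.306, 0.0974]
tcp_rot: [0.766, 0.643, 0.002, 0.001]
contact_force: [0.0, -1.4, -1.1]
opening: 0.575
[0.50505738 0.30579634 0.09649777] [7.66026560e-01 6.42808174e-01 9.28777087e-04 3.14181572e-04] 0.5764621036001254
0.92
```

View pics/r_wrist.png

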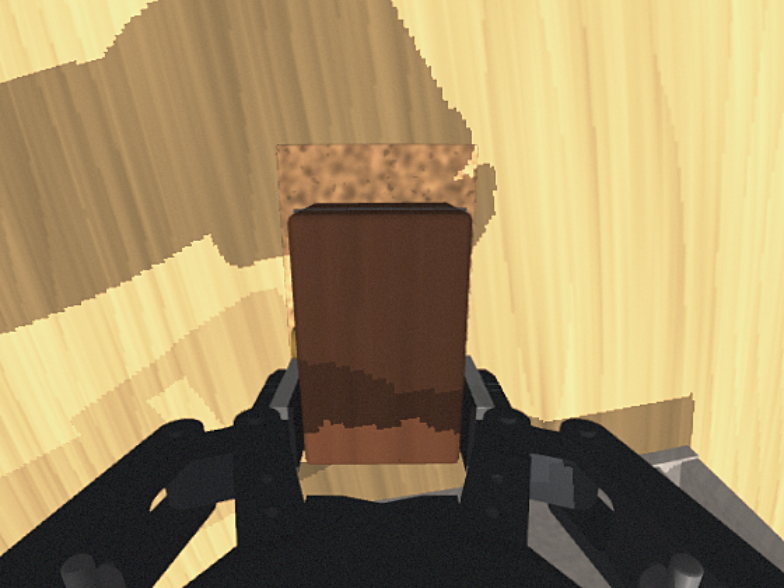

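View pics/r_scene.png

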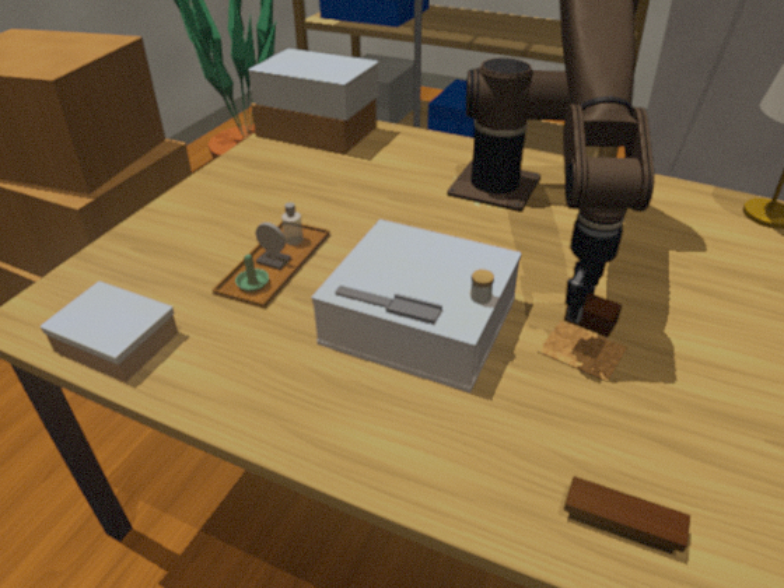

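```bash
python3 - <<'E'
from h import *
r=read_camera("wrist")
a=onz(r,np.array([277,145.])/1.4,.004);b=onz(r,np.array([478,144.5])/1.4,.004)
m=(a+b)/2; d=b-a; L=np.linalg.norm(d); yaw=np.degrees(np.arctan2(d[1],d[0])); n=np.array([-d[1],d[0],0])/L
print(a,b,L,yaw,m-n*.065)
s=get_state()
p=s["eef_pos"];print(p, p[:2]+.0221*R.from_quat(s["tcp_rot"]).as_matrix()[:2,0])
# box centre from top-far corners in image (z = tcp + dz)
z=p[2]-.1371+.11+.04
a=onz(r,np.array([289.5,215])/1.4,z);b=onz(r,np.array([471.5,214])/1.4,z);d=b-a;L=np.linalg.norm(d);n=np.array([-d[1],d[0],0])/L
print(L,np.degrees(np.arctan2(d[1],d[0])),(a+b)/2-n*.04)
E
```

```text
[0.47001509 0.39803953 0.004     ] [0.56692478 0.38113568 0.004     ] 0.09837290608128843 -9.89449222074322 [0.5073007  0.32555442 0.004     ]
[0.50469419 0.30568149 0.09591358] [0.50852896 0.32744624]
0.04802043705871705 -9.706058674714725 [0.50925957 0.32729199 0.10881358]
```

```bash
python3 -m crank '[[1,-0.1,-0.1,2,0,0,0],[1,0,0,2.5,0,0,0],[1,0,0,1.5,0,0,0],[1,0,0,0,0,0,0],[1,0,0,0,0,0,0]]'; python3 -m crank '[[1,0,0,0.2,0,0,0],[1,0,0,0.1,0,0,0],[1,0,0,0,0,0,0],[1,0,0,0,0,0,0]]'
```

```text
time: 34.2
eef_pos: [0.5035, 0.3048, 0.0355]
tcp_rot: [0.766, 0.643, -0.0, -0.0]
contact_force: [-0.1, -0.7, -1.1]
opening: 0.579
time: 34.6
eef_pos: [0.5036, 0.3049, 0.0328]
tcp_rot: [0.766, 0.643, 0.0, 0.0]
contact_force: [0.3, -0.1, -1.4]
opening: 0.578
```

```bash
python3 -m crank '[[1,0,0,0.1,0,0,0],[1,0,0,0.1,0,0,0],[1,0,0,0,0,0,0],[1,0,0,0,0,0,0]]';  python3 -m crank '[[1,0,0,0.1,0,0,0],[1,0,0,0,0,0,0],[1,0,0,0,0,0,0]]'
```

```text
time: 35.0
eef_pos: [0.5036, 0.3049, 0.0311]
tcp_rot: [0.766, 0.643, 0.0, 0.0]
contact_force: [-3.3, -1.0, 4.7]
opening: 0.578
time: 35.3
eef_pos: [0.5036, 0.3049, 0.0311]
tcp_rot: [0.766, 0.643, -0.0, 0.0]
contact_force: [-4.5, -2.6, 11.5]
opening: 0.576
```

```bash
python3 -m crank '[[1,0,0,-0.1,0,0,0],[0,0,0,0,0,0,0],[-0.5,0,0,0,0,0,0],[-0.6,0,0,0,0,0,0],[-0.6,0,0,0,0,0,0]]'; python3 -m crank '[[-0.6,0,0,-3,0,0,0],[-0.6,0,0,-4,0,0,0],[-0.6,-1,0,-5,0,0,0],[-0.6,-2,0,-5,0,0,0],[-0.6,-2,0,-4,0,0,0]]';python3 -m crank '[[-0.6,0,0,0,0,0,0],[-0.6,0,0,0,0,0,0],[-0.6,0,0,0,0,0,0]]'
python3 - <<'E'
from fit import *
r=read_camera("wrist"); save(r,"s_wrist")
s=get_state();print(s["eef_pos"],s["tcp_rot"],s["opening"])
q=trace("cufflink_box","wrist")[0]; m=trace("mat","wrist")[0];print(q["p"],m["p"])
print(np.round(fit([(r,q["pixels"].astype(float))],"cufflink_box",(.508,.327,-.18),.004),4))
print(np.round(fit([(r,(q["pixels"]|m["pixels"]).astype(float))],"mat",(.508,.327,-.18),0),4))
E
```

```text
time: 35.8
eef_pos: [0.5032, 0.3047, 0.0298]
tcp_rot: [0.766, 0.643, -0.0, -0.0]
contact_force: [-0.2, -0.4, -0.1]
opening: 0.799
time: 36.3
eef_pos: [0.4951, 0.257, 0.2383]
tcp_rot: [0.766, 0.643, 0.001, 0.0]
contact_force: [1.2, 0.1, 0.7]
opening: 0.802
time: 36.6
eef_pos: [0.494, 0.2571, 0.2337]
tcp_rot: [0.766, 0.643, -0.001, -0.001]
contact_force: [-0.6, 0.4, -0.8]
opening: 0.799
[0.49385318 0.25708817 0.23323818] [ 0.76595427  0.64289156 -0.00192478 -0.00088716] 0.8015811691690882
0.97 0.65
[  0.5077   0.3264 -10.0491   0.0247]
[ 0.5076  0.3265 -9.6958  0.0209]
```

View pics/s_wrist.png

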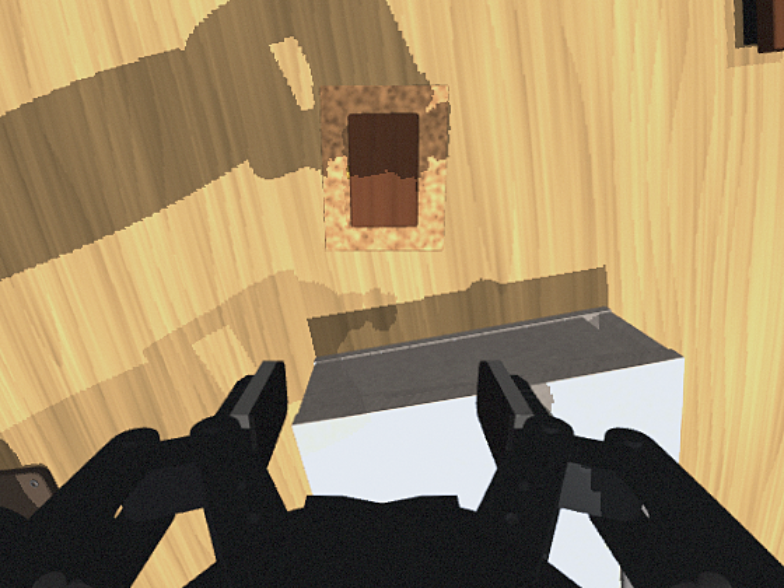

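```bash
python3 -m crank '[[-0.3,0,0,-1,0,0,-5],[-0.3,0,0,-1,0,0,-5],[-0.3,-2.3,-0.3,0,0,0,0],[-0.3,-4,-0.5,0,0,0,0],[-0.3,-4.5,-0.6,0,0,0,0]]'; python3 -m crank '[[-0.3,-4.5,-0.5,0,0,0,0],[-0.3,-4.5,-0.5,0,0,0,0],[-0.3,-4.5,-0.5,0,0,0,0],[-0.3,-4.5,-0.5,0,0,0,0],[-0.3,-4.5,-0.5,0,0,0,0]]';python3 -m crank '[[-0.3,-4.5,-0.6,0,0,0,0],[-0.3,-4.5,-0.6,0,0,0,0],[-0.3,-4.5,-0.5,0,0,0,0],[-0.3,-4.5,-0.5,0,0,0,0],[-0.3,-4,-0.5,0,0,0,0]]';python3 -m crank '[[-0.3,-3,-0.3,0,0,0,0],[-0.3,0,0,0,0,0,0],[-0.3,0,0,0,0,0,0],[-0.3,0,0,0,0,0,0]]'
python3 - <<'E'
from fit import *
r=read_camera("wrist"); save(r,"t_wrist")
s=get_state();print(s["eef_pos"],s["tcp_rot"],s["opening"])
q=trace("atomiser","wrist")[0];print(q["p"])
print(np.round(fit([(r,q["pixels"].astype(float))],"atomiser",(.425,-.325),.004,False),4))
E
```

```text
time: 37.25
eef_pos: [0.4803, 0.1489, 0.2544]
tcp_rot: [0.706, 0.708, -0.001, -0.001]
contact_force: [0.2, -0.9, -0.6]
opening: 0.648
time: 37.75
eef_pos: [0.4552, -0.0772, 0.2546]
tcp_rot: [0.707, 0.707, -0.0, -0.001]
contact_force: [0.9, -1.6, 0.6]
opening: 0.653
time: 38.25
eef_pos: [0.4283, -0.2976, 0.2544]
tcp_rot: [0.707, 0.707, 0.0, -0.001]
contact_force: [0.3, -0.0, -0.1]
opening: 0.646
time: 38.65
eef_pos: [0.426, -0.3247, 0.2549]
tcp_rot: [0.707, 0.707, 0.0, -0.001]
contact_force: [0.1, 0.1, -0.4]
opening: 0.653
[ 0.42611061 -0.32461108  0.25517068] [ 7.06587744e-01  7.07625125e-01  1.50311434e-04 -6.47346289e-04] 0.6507079227648194
0.59
[ 0.4253 -0.3246  0.      0.0741]
```

View pics/t_wrist.png

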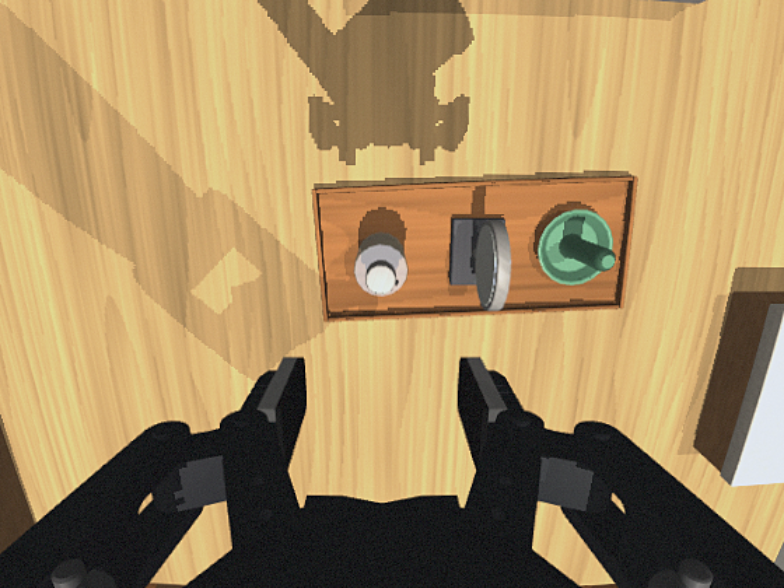

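```bash
python3 -m crank '[[-0.3,-0.1,-0.1,3,0,0,0],[-0.3,0,0,4.5,0,0,0],[-0.3,0,0,4.5,0,0,0],[-0.3,0,0,4,0,0,0],[-0.3,0,0,3,0,0,0]]';python3 -m crank '[[-0.3,0,0,1,0,0,0],[-0.3,0,0,0,0,0,0],[-0.3,0,0,0,0,0,0],[-0.3,0,0,0,0,0,0]]'
```

```text
time: 39.25
eef_pos: [0.4244, -0.3247, 0.0632]
tcp_rot: [0.707, 0.708, 0.0, -0.001]
contact_force: [-0.4, -0.3, 0.6]
opening: 0.65
time: 39.65
eef_pos: [0.4263, -0.3281, 0.0582]
tcp_rot: [0.707, 0.707, -0.0, 0.002]
contact_force: [0.0, 0.2, 0.6]
opening: 0.647
```

```bash
python3 -m crank '[[-0.3,0,0,0,0,0,0],[-0.3,0,0,0,0,0,0],[-0.3,0,0,0,0,0,0]]';python3 -m crank '[[0,0,0,0,0,0,0],[0.3,0,0,0,0,0,0],[1,0,0,0,0,0,0],[1,0,0,0,0,0,0],[1,0,0,0,0,0,0]]' 40;python3 -m crank '[[1,0,0,0,0,0,0],[1,0,0,0,0,0,0],[1,0,0,0,0,0,0]]'
```

```text
time: 39.95
eef_pos: [0.4251, -0.3272, 0.0565]
tcp_rot: [0.707, 0.707, -0.0, 0.001]
contact_force: [-0.1, -0.5, -0.6]
opening: 0.647
time: 40.45
eef_pos: [0.4252, -0.3272, 0.0562]
tcp_rot: [0.707, 0.707, -0.0, 0.0]
contact_force: [0.5, 0.2, 4.2]
opening: 0.479
time: 40.75
eef_pos: [0.4252, -0.3272, 0.0562]
tcp_rot: [0.707, 0.707, -0.0, 0.0]
contact_force: [-0.7, -0.1, 5.0]
opening: 0.48
```

```bash
python3 -m crank '[[1,0,0,-1.5,0,0,0],[1,0,0,-3,0,0,0],[1,0,0,-4,0,0,0],[1,0,0,-4.5,0,0,0],[1,0,0,-4,0,0,0]]'; python3 -m crank '[[1,2,0.2,-1,0,0,0],[1,3.5,0.5,0,0,0,0],[1,4,0.5,0,0,0,0],[1,4,0.5,0,0,0,0],[1,4,0.5,0,0,0,0]]'; python3 -m crank '[[1,4,0.5,0,0,0,0],[1,4,0.5,0,0,0,0],[1,4,0.5,0,0,0,0],[1,4,0.5,0,0,0,0],[1,4,0.5,0,0,0,0]]'; python3 -m crank '[[1,3.5,0.5,0,0,0,0],[1,2,0.3,0,0,0,0],[1,1,0.1,0,0,0,0],[1,0,0,3,0,0,0],[1,0,0,0,0,0,0]]';python3 -m crank '[[1,0,0,0,0,0,0],[1,0,0,0,0,0,0],[1,0,0,0,0,0,0]]'
python3 - <<'E'
from h import *
s=get_state();print(s["eef_pos"],s["tcp_rot"],s["opening"])
save(read_camera("wrist"),"u_wrist")
E
```

```text
time: 41.25
eef_pos: [0.4243, -0.3261, 0.2272]
tcp_rot: [0.707, 0.707, 0.0, -0.001]
contact_force: [-0.3, -0.5, -1.9]
opening: 0.483
time: 41.75
eef_pos: [0.4459, -0.1499, 0.2351]
tcp_rot: [0.707, 0.707, -0.0, -0.001]
contact_force: [0.0, 0.2, -2.5]
opening: 0.477
time: 42.25
eef_pos: [0.4707, 0.0499, 0.2352]
tcp_rot: [0.707, 0.707, -0.001, -0.001]
contact_force: [1.1, -0.1, -1.8]
opening: 0.477
time: 42.75
eef_pos: [0.4777, 0.1129, 0.2016]
tcp_rot: [0.707, 0.707, -0.004, -0.003]
contact_force: [-0.5, -0.5, -2.9]
opening: 0.475
time: 43.05
eef_pos: [0.4816, 0.1127, 0.2071]
tcp_rot: [0.707, 0.707, 0.001, 0.001]
contact_force: [0.1, -0.1, -1.7]
opening: 0.48
[0.48162397 0.11266699 0.20713786] [0.70741239 0.70680026 0.00074909 0.00073666] 0.479616710703725
```

View pics/u_wrist.png

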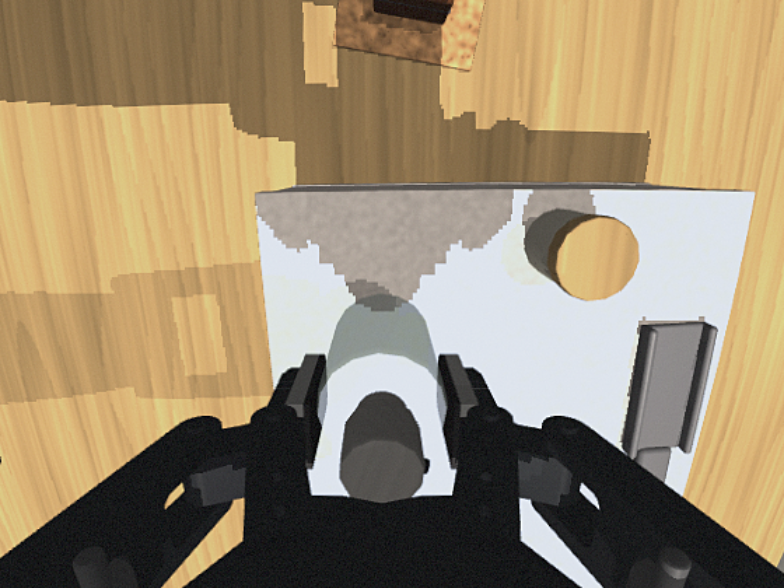

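```bash
python3 -m crank '[[1,0,0,1.5,0,0,0],[1,0,0,2,0,0,0],[1,0,0,0.6,0,0,0],[1,0,0,0,0,0,0],[1,0,0,0,0,0,0]]'; python3 -m crank '[[1,0,0,0,0,0,0],[1,0,0,0,0,0,0],[1,0,0,0.1,0,0,0],[1,0,0,0,0,0,0],[1,0,0,0,0,0,0]]'
```

```text
time: 43.6
eef_pos: [0.4815, 0.1131, 0.1657]
tcp_rot: [0.707, 0.707, 0.0, 0.0]
contact_force: [0.0, 0.9, -0.7]
opening: 0.481
time: 44.1
eef_pos: [0.4809, 0.1131, 0.1638]
tcp_rot: [0.707, 0.707, -0.0, -0.0]
contact_force: [-0.0, 0.5, -1.4]
opening: 0.479
```

```bash
python3 -m crank '[[1,0,0,0.1,0,0,0],[1,0,0,0,0,0,0],[1,0,0,0.1,0,0,0],[1,0,0,0,0,0,0],[1,0,0,0,0,0,0]]'
```

```text
time: 44.6
eef_pos: [0.481, 0.1131, 0.1622]
tcp_rot: [0.707, 0.707, -0.0, -0.0]
contact_force: [-2.3, 0.8, 2.2]
opening: 0.475
```

```bash
python3 -m crank '[[1,0,0,0,0,0,0],[-0.1,0,0,0,0,0,0],[-0.3,0,0,0,0,0,0],[-0.3,0,0,0,0,0,0],[-0.3,0,0,0,0,0,0]]'; python3 -m crank '[[-0.3,0,0,-3,0,0,0],[-0.3,0,0,-4,0,0,0],[-0.3,0,0,-3,0,0,0],[0,-3,0.7,-3,0,0,0],[0,-4.5,1.2,-2.7,0,0,0]]';python3 -m crank '[[0,-3,1,0,0,0,0],[0,0,0,0,0,0,0],[0,0,0,0,0,0,0],[0,0,0,0,0,0,0],[0,0,0,0,0,0,0]]'
python3 - <<'E'
from fit import *
r=read_camera("wrist"); save(r,"v_wrist")
s=get_state();print(s["eef_pos"],s["tcp_rot"],s["opening"])
for n,x0 in [("atomiser",(.4805,.113)),("jar",(.575,.149))]:
  q=trace(n,"wrist")[0]
  print(n,q["p"],np.round(fit([(r,q["pixels"].astype(float))],n,x0,.11,False),4))
E
```

```text
time: 45.1
eef_pos: [0.481, 0.1131, 0.1617]
tcp_rot: [0.707, 0.707, 0.0, 0.0]
contact_force: [-0.5, -0.2, 0.3]
opening: 0.65
time: 45.6
eef_pos: [0.4992, 0.0419, 0.319]
tcp_rot: [0.706, 0.708, 0.001, 0.001]
contact_force: [1.7, -0.6, -0.1]
opening: 0.5
time: 46.1
eef_pos: [0.5086, 0.0123, 0.3162]
tcp_rot: [0.707, 0.708, -0.0, -0.001]
contact_force: [-0.5, 0.5, 0.5]
opening: 0.5
[0.50868067 0.01232812 0.31634942] [ 7.06549224e-01  7.07663757e-01 -1.99616150e-04 -4.01016337e-04] 0.5021185415955985
atomiser 0.84 [0.4817 0.1137 0.     0.0471]
jar 0.77 [0.5749 0.1487 0.     0.0868]
```

View pics/v_wrist.png

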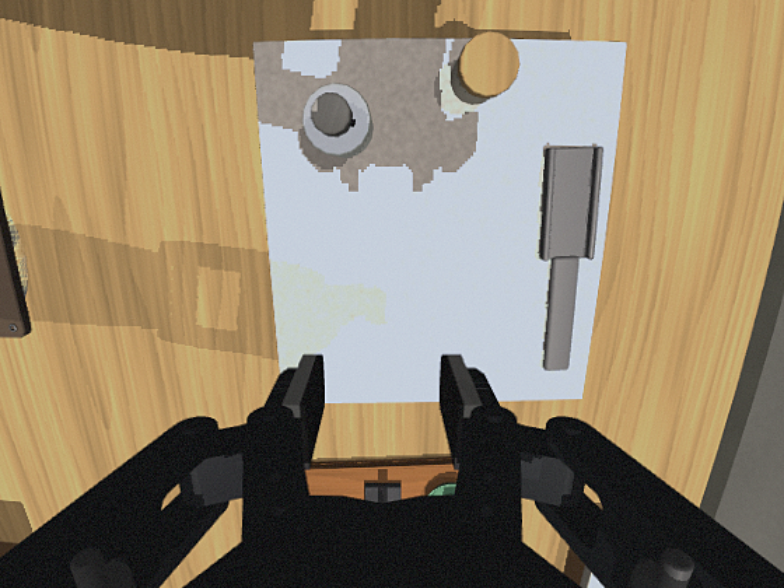

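```bash
python3 -m crank '[[0,-3,0,0,0,0,0],[0,-4,0,0,0,0,0],[0,-4.5,0,0,0,0,0],[0,-4.5,0,0,0,0,0],[0,-4.5,0,1,0,0,0]]'; python3 -m crank '[[0,-4.5,0,2,0,0,0],[0,-4,0,2,0,0,0],[0,-3,0,1,0,0,0],[0,-1.4,0.1,0,0,0,0],[0,0,0,0,0,0,0]]';python3 -m crank '[[0,0,0,0,0,0,0],[0,0,0,0,0,0,0],[0,0,0,0,0,0,0]]'
python3 - <<'E'
from fit import *
r=read_camera("wrist"); save(r,"x_wrist")
s=get_state();print(s["eef_pos"],s["tcp_rot"],s["opening"])
q=trace("mirror","wrist")[0];print(q["p"])
print(np.round(fit([(r,q["pixels"].astype(float))],"mirror",(.51,-.3215,.0),.004),4))
E
```

```text
time: 46.75
eef_pos: [0.5096, -0.1952, 0.3086]
tcp_rot: [0.707, 0.707, 0.001, 0.002]
contact_force: [0.9, 0.4, 0.5]
opening: 0.5
time: 47.25
eef_pos: [0.5102, -0.3237, 0.2568]
tcp_rot: [0.708, 0.707, 0.0, -0.0]
contact_force: [-0.4, 0.1, -0.0]
opening: 0.503
time: 47.55
eef_pos: [0.5106, -0.3214, 0.2579]
tcp_rot: [0.706, 0.708, 0.0, 0.001]
contact_force: [0.0, 0.7, 0.3]
opening: 0.498
[ 0.51052436 -0.32155185  0.25771829] [7.06515653e-01 7.07697164e-01 1.05386555e-04 5.87779539e-04] 0.49834219924611556
0.58
[ 0.5103 -0.3232  0.2731  0.0761]
```

View pics/x_wrist.png

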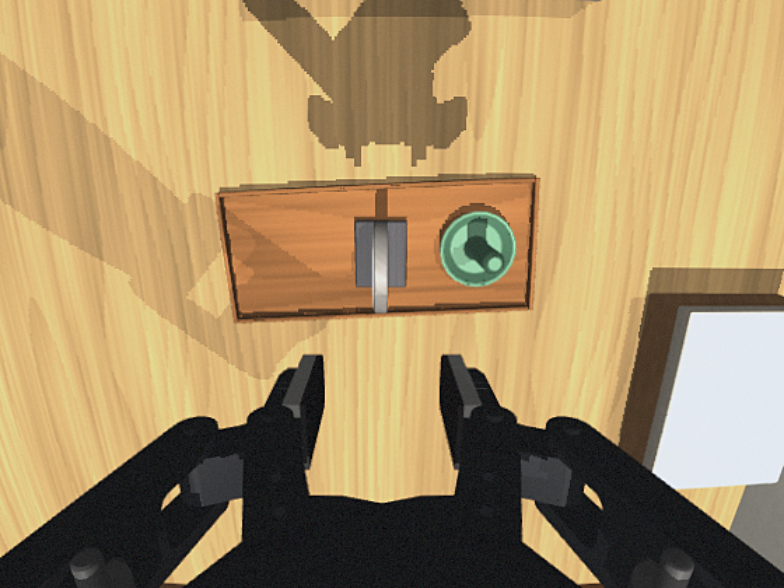

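```bash
python3 -m crank '[[0,0,-0.1,3,0,0,0],[0,0,0,4.5,0,0,0],[0,0,0,4.5,0,0,0],[0,0,0,4,0,0,0],[0,0,0,2.5,0,0,0]]';python3 -m crank '[[0,0,0,0,0,0,0],[0,0,0,0,0,0,0],[0,0,0,0,0,0,0],[0,0,0,0,0,0,0],[0,0,0,0,0,0,0]]';python3 -m crank '[[0.5,0,0,0,0,0,0],[1,0,0,0,0,0,0],[1,0,0,0,0,0,0],[1,0,0,0,0,0,0],[1,0,0,0,0,0,0]]' 40;python3 -m crank '[[1,0,0,0,0,0,0],[1,0,0,0,0,0,0],[1,0,0,0,0,0,0]]'
```

```text
time: 48.15
eef_pos: [0.5076, -0.3209, 0.0684]
tcp_rot: [0.707, 0.707, -0.0, -0.002]
contact_force: [-0.7, 0.5, 0.0]
opening: 0.499
time: 48.65
eef_pos: [0.51, -0.3234, 0.0738]
tcp_rot: [0.707, 0.707, 0.0, 0.002]
contact_force: [0.1, -0.4, 0.4]
opening: 0.503
time: 49.15
eef_pos: [0.5093, -0.3228, 0.0721]
tcp_rot: [0.707, 0.707, 0.0, 0.0]
contact_force: [0.4, 1.4, 1.4]
opening: 0.111
time: 49.45
eef_pos: [0.5093, -0.3228, 0.0721]
tcp_rot: [0.707, 0.707, 0.0, 0.0]
contact_force: [1.0, 0.8, 2.3]
opening: 0.108
```

```bash
python3 -m crank '[[1,0,0,-1.5,0,0,0],[1,0,0,-3,0,0,0],[1,0,0,-4,0,0,0],[1,0,0,-4.5,0,0,0],[1,0,0,-3,0,0,0]]'; python3 -m crank '[[1,2,-0.1,-1,0,0,0],[1,3.5,-0.2,0,0,0,0],[1,4,-0.3,0,0,0,0],[1,4,-0.3,0,0,0,0],[1,4,-0.3,0,0,0,0]]'; python3 -m crank '[[1,4,-0.3,0,0,0,0],[1,4,-0.3,0,0,0,0],[1,4,-0.2,0,0,0,0],[1,3.5,-0.2,0,0,0,0],[1,2.55,-0.1,0,0,0,0]]'; python3 -m crank '[[1,0,0,0,0,0,-3.2],[1,0,0,0,0,0,-3.2],[1,0,0,1,0,0,0],[1,0,0,1.5,0,0,0],[1,0,0,0,0,0,0]]';python3 -m crank '[[1,0,0,0,0,0,0],[1,0,0,0,0,0,0],[1,0,0,0,0,0,0]]'
python3 - <<'E'
from h import *
s=get_state();print(s["eef_pos"],s["tcp_rot"],s["opening"])
save(read_camera("wrist"),"y_wrist")
E
```

```text
time: 49.95
eef_pos: [0.5092, -0.3229, 0.2354]
tcp_rot: [0.707, 0.707, -0.0, 0.001]
contact_force: [0.6, -0.5, -2.2]
opening: 0.116
time: 50.45
eef_pos: [0.4959, -0.146, 0.2414]
tcp_rot: [0.707, 0.707, -0.0, -0.001]
contact_force: [0.9, -0.6, -1.9]
opening: 0.108
time: 50.95
eef_pos: [0.4847, 0.0349, 0.2416]
tcp_rot: [0.707, 0.708, -0.0, -0.001]
contact_force: [2.1, 0.4, -2.3]
opening: 0.11
time: 51.45
eef_pos: [0.4837, 0.0329, 0.213]
tcp_rot: [0.667, 0.745, -0.002, -0.003]
contact_force: [-0.5, 0.7, -2.9]
opening: 0.113
time: 51.75
eef_pos: [0.4864, 0.0327, 0.2173]
tcp_rot: [0.667, 0.745, 0.0, 0.0]
contact_force: [-0.4, -0.2, -2.0]
opening: 0.111
[0.48640075 0.03265779 0.21733562] [6.66680799e-01 7.45343231e-01 2.37962892e-04 3.50526456e-04] 0.11120483216624857
```

View pics/y_wrist.png

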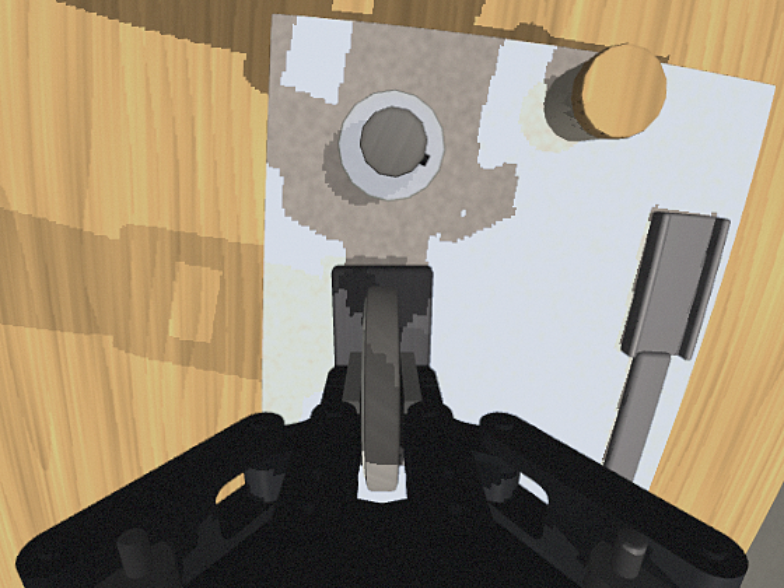

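Now .2173 → contact expected at ~.178.

```bash
python3 -m crank '[[1,0,0,1.5,0,0,0],[1,0,0,1.5,0,0,0],[1,0,0,0.5,0,0,0],[1,0,0,0,0,0,0],[1,0,0,0,0,0,0]]'; python3 -m crank '[[1,0,0,0,0,0,0],[1,0,0,0.1,0,0,0],[1,0,0,0.1,0,0,0],[1,0,0,0,0,0,0],[1,0,0,0,0,0,0]]'
```

```text
time: 52.3
eef_pos: [0.4865, 0.0328, 0.1826]
tcp_rot: [0.667, 0.745, 0.0, 0.0]
contact_force: [0.3, -0.7, -2.5]
opening: 0.111
time: 52.8
eef_pos: [0.486, 0.0328, 0.1799]
tcp_rot: [0.667, 0.745, -0.0, 0.0]
contact_force: [0.1, 0.1, -2.4]
opening: 0.109
```

```bash
python3 -m crank '[[1,0,0,0.1,0,0,0],[1,0,0,0,0,0,0],[1,0,0,0.1,0,0,0],[1,0,0,0,0,0,0],[1,0,0,0,0,0,0]]'
```

```text
time: 53.3
eef_pos: [0.4863, 0.0328, 0.1781]
tcp_rot: [0.667, 0.745, 0.0, 0.0]
contact_force: [0.2, -0.0, -1.0]
opening: 0.108
```

```bash
python3 -m crank '[[1,0,0,0.1,0,0,0],[1,0,0,0,0,0,0],[0.5,0,0,0,0,0,0],[0,0,0,0,0,0,0],[0,0,0,0,0,0,0]]'; python3 -m crank '[[0,0,0,-3,0,0,0],[0,0,0,-4,0,0,0],[0,0,0,-4,0,0,0],[0,0,0,-3,0,0,3.2],[0,0,0,0,0,0,3.2]]';python3 -m crank '[[0,-2,2.2,0,0,0,0],[0,0,0,0,0,0,0],[0,0,0,0,0,0,0],[0,0,0,0,0,0,0],[0,0,0,0,0,0,0]]'
python3 - <<'E'
from fit import *
r=read_camera("wrist"); save(r,"z_wrist")
s=get_state();print(s["eef_pos"],s["tcp_rot"],s["opening"])
for n,x0,y in [("atomiser",(.4805,.113),False),("mirror",(.486,.033,.1),True)]:
  q=trace(n,"wrist")[0]
  print(n,q["p"],np.round(fit([(r,q["pixels"].astype(float))],n,x0,.11,y),4))
E
```

```text
time: 53.8
eef_pos: [0.4861, 0.0328, 0.1766]
tcp_rot: [0.667, 0.745, 0.0, 0.0]
contact_force: [0.4, -0.2, -0.2]
opening: 0.498
time: 54.3
eef_pos: [0.4883, 0.0325, 0.3229]
tcp_rot: [0.708, 0.706, 0.003, 0.004]
contact_force: [-0.1, -0.0, -0.0]
opening: 0.498
time: 54.8
eef_pos: [0.5076, 0.0132, 0.3166]
tcp_rot: [0.707, 0.707, -0.0, -0.0]
contact_force: [0.4, -0.0, -0.7]
opening: 0.5
[0.50771423 0.01321388 0.31668617] [ 7.06921046e-01  7.07292449e-01 -3.68181485e-05 -1.58660885e-04] 0.49991270406740046
atomiser 0.92 [0.482  0.1137 0.     0.0532]
mirror 0.97 [0.4872 0.0334 6.6877 0.0436]
```

View pics/z_wrist.png

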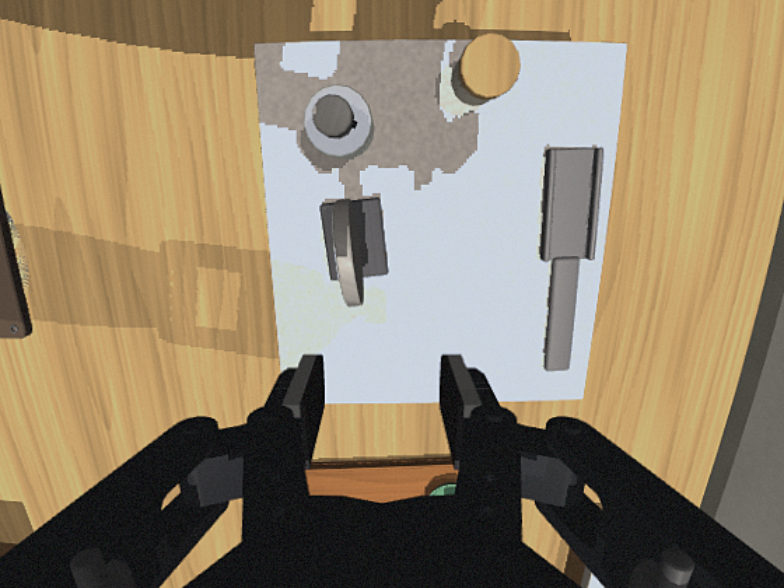

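```bash
python3 -m crank '[[0,-3,0.8,0,0,0,0],[0,-4,1,0,0,0,0],[0,-4.5,1.2,0,0,0,0],[0,-4.5,1.2,0,0,0,0],[0,-4.5,1.2,2,0,0,0]]'; python3 -m crank '[[0,-4.5,1.2,2,0,0,0],[0,-4,1.1,2,0,0,0],[0,-3,0.8,2,0,0,0],[0,-1,0.2,2,0,0,0],[0,0,0,0,0,0,0]]';python3 -m crank '[[0,0,0,0,0,0,0],[0,0,0,0,0,0,0],[0,0,0,0,0,0,0],[0,0,0,0,0,0,0]]'
python3 - <<'E'
from fit import *
r=read_camera("wrist"); save(r,"aa_wrist")
s=get_state();print(s["eef_pos"],s["tcp_rot"],s["opening"])
q=trace("dish","wrist")[0];print(q["p"])
print(np.round(fit([(r,q["pixels"].astype(float))],"dish",(.595,-.317),.004,False),4))
E
```

```text
time: 55.45
eef_pos: [0.5636, -0.1939, 0.3007]
tcp_rot: [0.707, 0.707, 0.001, 0.004]
contact_force: [0.7, 0.2, -0.4]
opening: 0.498
time: 55.95
eef_pos: [0.593, -0.3164, 0.2128]
tcp_rot: [0.708, 0.706, -0.001, -0.004]
contact_force: [-0.3, 0.7, -1.5]
opening: 0.498
time: 56.35
eef_pos: [0.5953, -0.3154, 0.2191]
tcp_rot: [0.707, 0.707, 0.0, 0.001]
contact_force: [0.7, -0.0, 0.4]
opening: 0.499
[ 0.59515501 -0.31550152  0.2187636 ] [7.06798275e-01 7.07414474e-01 1.66137342e-04 9.66114860e-04] 0.5014089272671887
0.63
[ 0.5956 -0.3167  0.      0.0458]
```

View pics/aa_wrist.png

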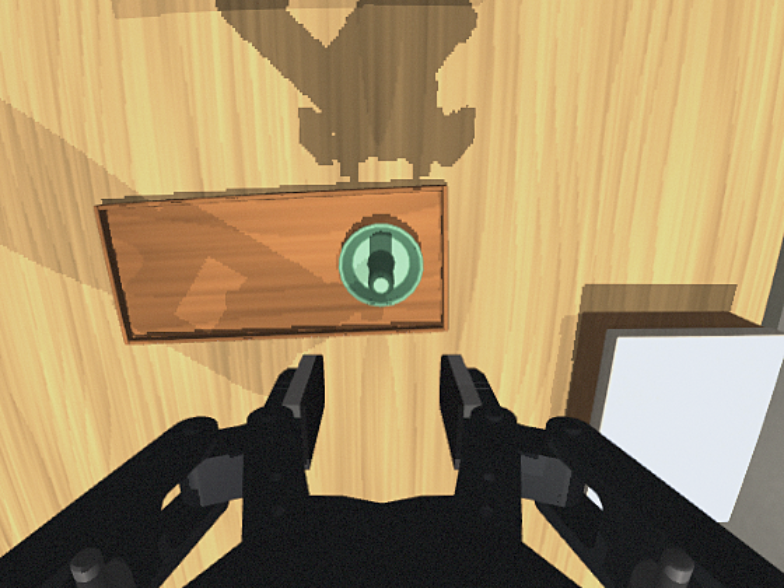

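Tool x −0.1, descend 16.2 cm to ~.057.

```bash
python3 -m crank '[[0,-0.1,0,3,0,0,0],[0,0,0,4.5,0,0,0],[0,0,0,4.5,0,0,0],[0,0,0,3,0,0,0],[0,0,0,1.2,0,0,0]]';python3 -m crank '[[0,0,0,0,0,0,0],[0,0,0,0,0,0,0],[0,0,0,0,0,0,0],[0,0,0,0,0,0,0],[0,0,0,0,0,0,0]]';python3 -m crank '[[0.5,0,0,0,0,0,0],[1,0,0,0,0,0,0],[1,0,0,0,0,0,0],[1,0,0,0,0,0,0],[1,0,0,0,0,0,0]]' 30;python3 -m crank '[[1,0,0,0,0,0,0],[1,0,0,0,0,0,0],[1,0,0,0,0,0,0]]'
```

```text
time: 56.95
eef_pos: [0.5925, -0.3152, 0.051]
tcp_rot: [0.707, 0.707, -0.001, -0.004]
contact_force: [0.3, -0.2, -0.6]
opening: 0.502
time: 57.45
eef_pos: [0.5955, -0.3175, 0.0571]
tcp_rot: [0.707, 0.707, 0.0, 0.001]
contact_force: [-0.2, 0.8, -0.7]
opening: 0.505
time: 57.95
eef_pos: [0.5951, -0.3171, 0.0559]
tcp_rot: [0.707, 0.707, 0.0, 0.0]
contact_force: [1.0, 0.1, 3.2]
opening: 0.201
time: 58.25
eef_pos: [0.5951, -0.3171, 0.0559]
tcp_rot: [0.707, 0.707, 0.0, 0.0]
contact_force: [0.4, -0.2, 4.2]
opening: 0.198
```

```bash
python3 -m crank '[[1,0,0,-1.5,0,0,0],[1,0,0,-3,0,0,0],[1,0,0,-4,0,0,0],[1,0,0,-4.5,0,0,0],[1,0,0,-3,0,0,0]]'; python3 -m crank '[[1,2,-0.8,-1,0,0,0],[1,3.5,-1.5,0,0,0,0],[1,3.5,-1.5,0,0,0,0],[1,3.5,-1.5,0,0,0,0],[1,3.5,-1.5,0,0,0,0]]'; python3 -m crank '[[1,3.5,-1.5,0,0,0,0],[1,3,-1.4,0,0,0,0],[1,2.5,-1.1,0,0,0,0],[1,1,-0.4,0,0,0,0],[1,0,0,0,0,0,0]]'; python3 -m crank '[[1,0,0,1,0,0,0],[1,0,0,1,0,0,0],[1,0,0,0,0,0,0],[1,0,0,0,0,0,0],[1,0,0,0,0,0,0]]'
python3 - <<'E'
from h import *
s=get_state();print(s["eef_pos"],s["tcp_rot"],s["opening"])
save(read_camera("wrist"),"bb_wrist")
E
```

```text
time: 58.75
eef_pos: [0.5949, -0.3173, 0.219]
tcp_rot: [0.707, 0.707, 0.0, 0.001]
contact_force: [0.7, 0.1, -1.4]
opening: 0.2
time: 59.25
eef_pos: [0.5251, -0.1555, 0.2249]
tcp_rot: [0.707, 0.707, -0.0, -0.001]
contact_force: [1.8, 0.2, -1.0]
opening: 0.199
time: 59.75
eef_pos: [0.482, -0.0561, 0.2253]
tcp_rot: [0.706, 0.708, -0.0, -0.0]
contact_force: [0.5, 0.0, -1.3]
opening: 0.2
time: 60.25
eef_pos: [0.483, -0.0574, 0.2053]
tcp_rot: [0.707, 0.707, -0.0, -0.0]
contact_force: [0.1, -0.3, -1.2]
opening: 0.197
[ 0.48297619 -0.05744801  0.20531048] [ 7.07344149e-01  7.06869326e-01 -6.53712642e-05 -8.01875860e-05] 0.19697729584057957
```

View pics/bb_wrist.png

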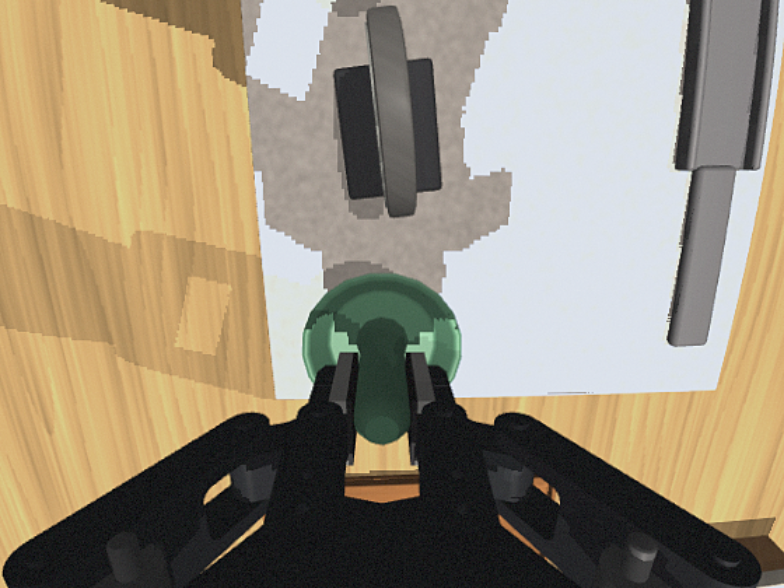

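```bash
python3 -m crank '[[1,0,0,1.5,0,0,0],[1,0,0,2,0,0,0],[1,0,0,0.5,0,0,0],[1,0,0,0,0,0,0],[1,0,0,0,0,0,0]]'; python3 -m crank '[[1,0,0,0,0,0,0],[1,0,0,0.1,0,0,0],[1,0,0,0.1,0,0,0],[1,0,0,0,0,0,0],[1,0,0,0,0,0,0]]'
```

```text
time: 60.8
eef_pos: [0.4833, -0.0572, 0.1663]
tcp_rot: [0.707, 0.707, 0.0, 0.001]
contact_force: [0.0, 0.5, -1.1]
opening: 0.198
time: 61.3
eef_pos: [0.4827, -0.057, 0.1634]
tcp_rot: [0.707, 0.707, -0.0, -0.0]
contact_force: [0.6, -0.7, -1.0]
opening: 0.202
```

```bash
python3 -m crank '[[1,0,0,0.1,0,0,0],[1,0,0,0.1,0,0,0],[1,0,0,0,0,0,0],[1,0,0,0,0,0,0],[1,0,0,0,0,0,0]]'
```

```text
time: 61.8
eef_pos: [0.4829, -0.057, 0.1618]
tcp_rot: [0.707, 0.707, 0.0, 0.0]
contact_force: [-1.7, 0.8, 2.9]
opening: 0.202
```

Contact as predicted; release, back away, and inspect from the initial viewing pose.

```bash
python3 -m crank '[[0.5,0,0,0,0,0,0],[0,0,0,0,0,0,0],[0,0,0,0,0,0,0],[0,0,0,0,0,0,0],[0,0,0,-2,0,0,0]]'; python3 -m crank '[[0,0,0,-4,0,0,0],[0,0,0,-4,0,0,0],[0,2,1,-4,0,0,0],[0,3,1.7,-1.7,0,0,0],[0,1.6,0,0,0,0,0]]';python3 -m crank '[[0,0,0,0,0,0,0],[0,0,0,0,0,0,0],[0,0,0,0,0,0,0],[0,0,0,0,0,0,0],[0,0,0,0,0,0,0]]'
python3 - <<'E'
from fit import *
s=get_state();print(s["eef_pos"],s["tcp_rot"],s["opening"])
for c in("wrist","scene","side"):
  r=read_camera(c); save(r,"cc_"+c)
  for n,x0,y in [("atomiser",(.4805,.113),False),("mirror",(.486,.033,.1),True),("dish",(.483,-.057),False),("jar",(.575,.149),False),("cufflink_box",(.508,.3265,-.17),True)]:
    q=trace(n,c)
    if q: q=q[0];print(c,n,round(q["p"],2),np.round(fit([(r,q["pixels"].astype(float))],n,x0,.004 if n[0]=="c" else .11,y),4))
E
```

```text
time: 62.3
eef_pos: [0.4808, -0.0564, 0.1786]
tcp_rot: [0.707, 0.707, -0.001, -0.003]
contact_force: [0.2, -0.3, -1.2]
opening: 0.5
time: 62.8
eef_pos: [0.5123, 0.0101, 0.323]
tcp_rot: [0.707, 0.707, 0.003, 0.003]
contact_force: [-0.6, -0.4, -0.3]
opening: 0.497
time: 63.3
eef_pos: [0.5095, 0.0084, 0.3179]
tcp_rot: [0.707, 0.707, -0.0, -0.0]
contact_force: [0.0, -0.0, -0.3]
opening: 0.497
[0.50954381 0.00841951 0.31793942] [ 7.07488307e-01  7.06724944e-01 -2.47418967e-04 -2.97557925e-04] 0.4967214650120901
wrist atomiser 0.65 [0.4819 0.1136 0.     0.0648]
wrist mirror 0.96 [0.4871 0.0336 6.2736 0.0519]
wrist dish 0.78 [ 0.4836 -0.0553  0.      0.0768]
wrist jar 0.89 [0.5748 0.1487 0.     0.0924]
wrist cufflink_box 0.7 [ 0.508   0.3265 -9.7403  1.    ]
scene atomiser 0.62 [0.482  0.113  0.     0.0695]
scene mirror 0.62 [0.4878 0.0329 0.7976 0.083 ]
scene dish 0.6 [ 0.4858 -0.0564  0.      0.0674]
scene jar 0.82 [0.5751 0.1477 0.     0.098 ]
scene cufflink_box 0.69 [ 0.5076  0.3256 -8.8446  0.0382]
side atomiser 0.61 [0.4777 0.1161 0.     0.0785]
side mirror 0.89 [ 0.4862  0.0339 18.5915  0.1099]
side dish 0.66 [ 0.483  -0.0567  0.      0.0861]
side jar 0.7 [0.5719 0.1519 0.     0.1491]
side cufflink_box 0.95 [  0.5074   0.327  -10.3247   0.0891]
```

View pics/cc_wrist.png

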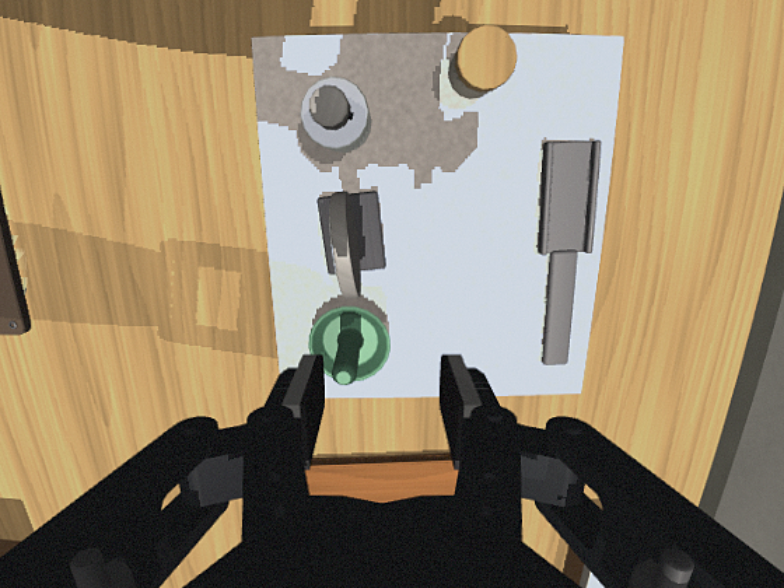

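View pics/cc_scene.png

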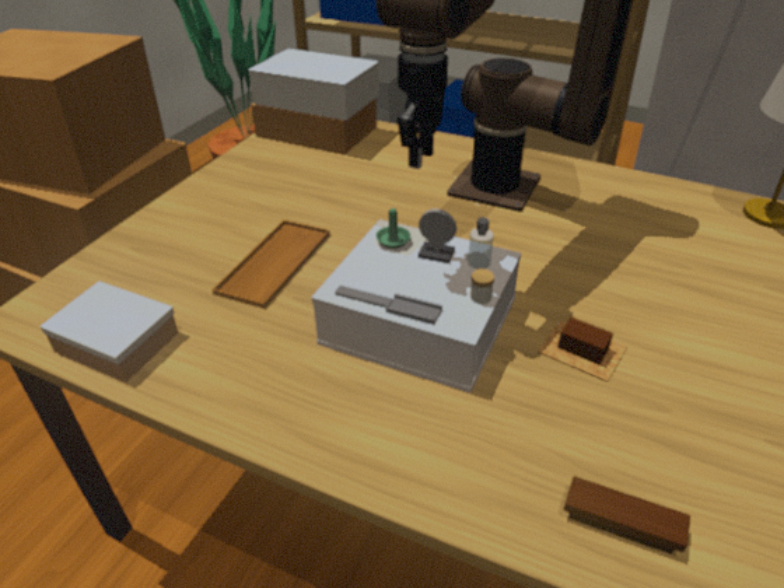

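```bash
python3 -m crank '[[-1,0,0,-0.2,0,0,0],[-1,0,0,0,0,0,0],[-1,0,0,0,0,0,0],[-1,0,0,0,0,0,0],[-1,0,0,0,0,0,0]]'
cat > cmp.py <<'E'
from fit import *
import pickle
D=pickle.load(open("D0.pkl","rb")); r0=D["wrist"]["r"]; r=read_camera("wrist"); save(r,"dd_wrist")
def patch(r,c,z,w=.05,s=5000):  # ortho patch at plane z
    n=int(2*w*s/10); g=np.linspace(-w,w,n); X,Y=np.meshgrid(g,g[::-1])
    P=np.c_[X.ravel()+c[0],Y.ravel()+c[1],0*X.ravel()+z]; uv=proj(r,P).astype(np.float32).reshape(n,n,2)
    return cv2.cvtColor(cv2.remap(r["color"],uv[...,0],uv[...,1],cv2.INTER_CUBIC),cv2.COLOR_RGB2GRAY).astype(np.float32), 2*w/(n-1)
for n,c,z,w in [("dish",(.482,-.05),.124,.034),("dishpost",(.482,-.057),.18,.02),("mirrorfoot",(.487,.034),.12,.04),("mirrortop",(.486,.034),.205,.03),("atom_top",(.481,.113),.202,.02),("atom",(.481,.113),.174,.025),("jar",(.575,.14),.158,.025),("horn",(.655,.03),.12,.05),("cubbyedge",(.62,-.1),.11,.03)]:
    a,p=patch(r0,c,z,w);b,_=patch(r,c,z,w)
    W=np.eye(2,3,dtype=np.float32)
    try:
        cc,W=cv2.findTransformECC(a,b,W,cv2.MOTION_EUCLIDEAN,(3,200,1e-6),None,5)
        ctr=np.array([a.shape[1]/2,a.shape[0]/2,1]); d=W@ctr-ctr[:2]
        print(n,"cc %.3f dx %.2f dy %.2f mm yaw %.2f"%(cc,d[0]*p*1e3,-d[1]*p*1e3,-np.degrees(np.arctan2(W[1,0],W[0,0]))))
    except Exception as e: print(n,"fail")
E
python3 cmp.py
```

```text
time: 64.7
eef_pos: [0.5097, 0.009, 0.3204]
tcp_rot: [0.707, 0.707, -0.0, -0.0]
contact_force: [-0.8, 0.6, 0.5]
opening: 1.001
dish cc 0.968 dx 0.90 dy 0.37 mm yaw 1.02
dishpost cc 0.996 dx 1.10 dy 0.43 mm yaw 0.05
mirrorfoot cc 0.955 dx 1.00 dy -0.23 mm yaw -0.03
mirrortop cc 0.961 dx 0.67 dy 0.44 mm yaw 0.27
atom_top cc 0.904 dx 0.11 dy -0.02 mm yaw 2.47
atom cc 0.969 dx 0.35 dy 0.02 mm yaw -0.14
jar cc 0.997 dx -0.01 dy -0.05 mm yaw -0.14
horn cc 0.999 dx -0.01 dy 0.10 mm yaw 0.05
cubbyedge cc 0.998 dx -0.30 dy -0.04 mm yaw -0.24
```

View pics/cc_side.png

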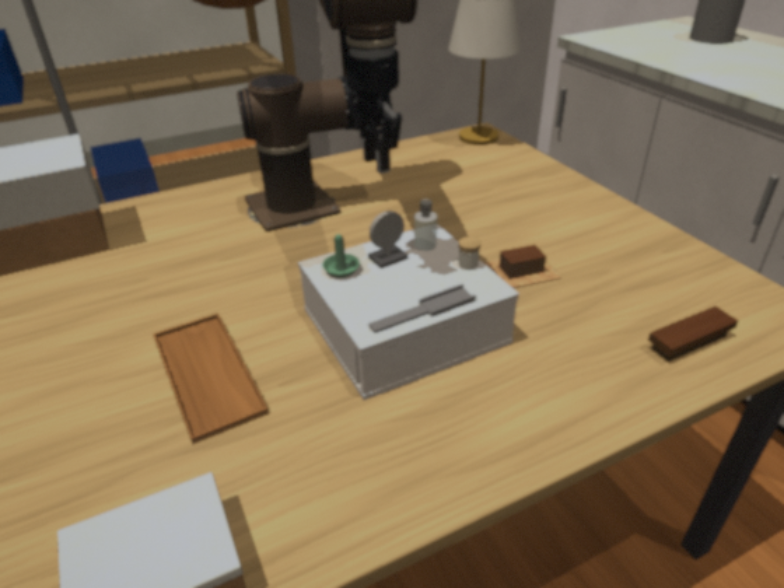

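```bash
python3 -c "
from plant import *
print(sign_off()); s=get_state(); print(s['time'])"
```

```text
the job is handed in; nothing more can be done
None
the job is handed in; nothing more can be done
```

The job is done in the order asked and handed in at about 65 s of the 147 s allowed. The ring dish, mirror and atomiser went upright into the tray. The cufflink box was then set flat on the cork mat, and the three were returned to the shelf.

Last checks:
- **Cufflink box:** by the wrist-camera fit just after I let go, it sits within 0.5 mm of the mat's centre. Its long side is within about 0.4° of the mat's.
- **Returned things:** comparing before and after wrist pictures, the atomiser is about 0.4 mm from its start. The mirror is about 1 mm off with its yaw within 0.3°, and the dish is about 1.1 mm off. All three stand upright.
- **Left alone:** the jar and the shoe horn show no movement (0.1 mm or less).
- **Forces:** the largest contact force I read was about 12 N, while setting the box down. Nothing was tipped.

Some checks disagreed:
- The fits from the two distant cameras scattered by 1 to 3 mm in position. For the mirror they read yaw values of 1° and 19°, because it is only a few pixels wide there, so I relied on the wrist camera for these.
- In the last wrist picture the box was out of view, so that detection was false and I disregarded it. The scene and side cameras put the box within about 1 mm of the mat's centre. They read its angle as 8.8° and 10.3°, against the mat's 9.7–10°.

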